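# Load and close the leak-test chamber

## Task

Stand every reclaimed valve core from the red bin upright in the blue leak-test chamber, then fit the cover: hook its two tongues under the chamber's hooks with the cover tilted and swing it gently down until it lies flat on the gasket. Only then tighten the four wing screws clockwise, evenly and in cross order (each one followed by the one diagonally opposite): first all four about half their travel, then a second round in cross order until all are fully tight. Leave the other things on the bench alone.

Things in the scene. Friction and masses are not known exactly. Their poses are not given: they have to be found in the camera images.
- chamber: Leak-test chamber, fixed: blue open-topped box 140 (x) x 250 (y) x 68 mm high, orange gasket on its rim; origin centre of underside. Cavity 104 x 214 mm, floor 6 mm up. On its -x rim two yellow-topped hooks; on its +x rim two stops (inner face x = +67, y = -80 and +80); at each y end a side guide (inner face |y| = 128, x 10 to 50); these rise 12 mm above the rim. Brass port on the +x wall.
- chamber_seat (a point): Centre of the rim plane, 68 mm above the chamber's underside, chamber axes; the cover is home when cover coincides with it. Hooks at y = -70 and +70, 50 mm wide: ledge flush with the rim (x -97 to -70), back with inner face x = -87, overhang reaching from the back to x = -70, its underside 12 mm and top 18 mm above the rim; outer cheeks |y| = 93.
- bin: Fixed red open bin, 276 (x) x 124 (y) x 25 mm high, walls and floor 4 mm, three compartments in a row along its x (about 87 x 116 mm each, centres 91 mm apart). Origin: centre of its underside.
- cover: Loose aluminium cover, 0.72 kg: plate 128 (x) x 250 (y) x 8 mm, origin centre of its underside, z up. Starts flat on a 4 mm black mat. Two yellow tongues on its -x edge go under the hooks, entered with the -x edge low and the +x edge raised 0.2 to 0.35 rad; it then swings down about the tongues between the stops, 3 mm play all round. It cannot be dropped in flat. Four green wing screws held in it.
- cover_tongue (a point): Midpoint between the two tongue tips, at (-84, 0, 0) mm in the cover's frame, axes as the cover. Each tongue is 40 mm wide (centred at y = -70 and +70), 5 mm thick, flush with the underside, and sticks out 20 mm beyond the plate.
- cover_handle (a point): Centre of the handle bar, 44 mm above the cover's underside; bar 16 mm (x) x 96 mm (y) x 16 mm high, clear for 72 mm of its length, with 28 mm free below it. Grip it across x.
- screw1 (a joint): Turn of wing screw 1 in rad: grows clockwise seen from above (tightening); 0 = fully loose, 2.7 = hard stop, tight; starts between 0 and 0.25. It stays where left (friction 0.06 N m) and does not move up or down. It turns in the cover at (-44, +100) mm in the cover's frame. Going round the cover: 1, 2, 3, 4; 1 is diagonal to 3, and 2 to 4.
- wing1 (a point): Middle of the green wing of screw 1, on its axis, 30.5 mm above the cover's underside. The wing is a flat blade 46 mm long along this point's x, 9 mm thick along y, 20 mm high (z from -10 to +10), white dot at its +x end. Grip it across y.
- screw2 (a joint): Turn of wing screw 2 in rad: grows clockwise seen from above (tightening); 0 = fully loose, 2.7 = hard stop, tight; starts between 0 and 0.25. It stays where left (friction 0.06 N m) and does not move up or down. It turns in the cover at (+44, +100) mm in the cover's frame. Going round the cover: 1, 2, 3, 4; 1 is diagonal to 3, and 2 to 4.
- wing2 (a point): Middle of the green wing of screw 2, on its axis, 30.5 mm above the cover's underside. The wing is a flat blade 46 mm long along this point's x, 9 mm thick along y, 20 mm high (z from -10 to +10), white dot at its +x end. Grip it across y.
- screw3 (a joint): Turn of wing screw 3 in rad: grows clockwise seen from above (tightening); 0 = fully loose, 2.7 = hard stop, tight; starts between 0 and 0.25. It stays where left (friction 0.06 N m) and does not move up or down. It turns in the cover at (+44, -100) mm in the cover's frame. Going round the cover: 1, 2, 3, 4; 1 is diagonal to 3, and 2 to 4.
- wing3 (a point): Middle of the green wing of screw 3, on its axis, 30.5 mm above the cover's underside. The wing is a flat blade 46 mm long along this point's x, 9 mm thick along y, 20 mm high (z from -10 to +10), white dot at its +x end. Grip it across y.
- screw4 (a joint): Turn of wing screw 4 in rad: grows clockwise seen from above (tightening); 0 = fully loose, 2.7 = hard stop, tight; starts between 0 and 0.25. It stays where left (friction 0.06 N m) and does not move up or down. It turns in the cover at (-44, -100) mm in the cover's frame. Going round the cover: 1, 2, 3, 4; 1 is diagonal to 3, and 2 to 4.
- wing4 (a point): Middle of the green wing of screw 4, on its axis, 30.5 mm above the cover's underside. The wing is a flat blade 46 mm long along this point's x, 9 mm thick along y, 20 mm high (z from -10 to +10), white dot at its +x end. Grip it across y.
- core1: Reclaimed valve core (may be absent), 0.2 to 0.4 kg: steel flange 60 x 40 x 10 mm with an aluminium block 44 (x) x 28 (y) mm above it up to 50 mm, brass cap and black plug on top to 54 mm. Origin: centre of its underside, z up, x along the flange. Starts upright in a bin compartment. Grip the block across y, above the flange.
- core2: Reclaimed valve core (may be absent), 0.2 to 0.4 kg: steel flange 60 x 40 x 10 mm with an aluminium block 44 (x) x 28 (y) mm above it up to 50 mm, brass cap and black plug on top to 54 mm. Origin: centre of its underside, z up, x along the flange. Starts upright in a bin compartment. Grip the block across y, above the flange.
- core3: Reclaimed valve core (may be absent), 0.2 to 0.4 kg: steel flange 60 x 40 x 10 mm with an aluminium block 44 (x) x 28 (y) mm above it up to 50 mm, brass cap and black plug on top to 54 mm. Origin: centre of its underside, z up, x along the flange. Starts upright in a bin compartment. Grip the block across y, above the flange.
- disc: Bystander: rusty brake disc 140 mm wide, 38 mm high. Leave alone.
- disc2: Bystander: rusty brake disc 140 mm wide, 38 mm high. Leave alone.
- spray: Bystander: red can 60 mm wide, 170 mm tall. Leave alone.
- wrench: Bystander: wrench lying flat. Leave alone.
- tin: Bystander: steel tin 80 mm wide, 70 mm high. Leave alone.
- elbow: Bystander: brass pipe elbow, 60 mm high. Leave alone.
- driver: Bystander: screwdriver lying flat. Leave alone.
Not all that is in view belongs to the job. Leave any turquoise look-alike of the core1 alone.

How it is judged:
On the way, in this order (a step that is already met when the one before it is completed fails the run):
1. all cores that are there stand upright in the chamber (x of core1 in the frame of chamber_seat between -0.05 and 0.05 m and y of core1 in the frame of chamber_seat between -0.105 and 0.105 m and z of each of core1, core2, core3 in the frame of chamber_seat below -0.054 m and angle between each of core1, core2, core3's own z axis and vertical below 0.2 rad and x of core2 in the frame of chamber_seat between -0.05 and 0.05 m and y of core2 in the frame of chamber_seat between -0.105 and 0.105 m and x of core3 in the frame of chamber_seat between -0.05 and 0.05 m and y of core3 in the frame of chamber_seat between -0.105 and 0.105 m), for 0.2 s.
2. cover tilted with its tongues under the hooks (x of cover_tongue in the frame of chamber_seat below -0.074 m and z of cover_tongue in the frame of chamber_seat between -0.004 and 0.01 m and y of cover_tongue in the frame of chamber_seat between -0.01 and 0.01 m and angle between cover's own z axis and vertical between 0.1 and 0.7 rad), for 0.05 s.
3. cover swung down flat on the gasket, screws not yet turned in (z of cover in the frame of chamber_seat between -0.004 and 0.004 m and horizontal distance between cover and chamber_seat below 0.009 m and angle between the z axis of cover and the z axis of chamber_seat, either way round below 0.035 rad and angle between the x axis of cover and the x axis of chamber_seat, either way round below 0.08 rad and x of cover_tongue in the frame of chamber_seat below -0.074 m and value of joint each of screw1, screw2, screw3, screw4 below 0.6 rad), for 0.2 s.
4. all four screws snug (over 1.0 rad), cover still home (z of cover in the frame of chamber_seat between -0.004 and 0.004 m and horizontal distance between cover and chamber_seat below 0.009 m and angle between the z axis of cover and the z axis of chamber_seat, either way round below 0.035 rad and angle between the x axis of cover and the x axis of chamber_seat, either way round below 0.08 rad and x of cover_tongue in the frame of chamber_seat below -0.074 m and value of joint each of screw1, screw2, screw3, screw4 above 1 rad), for 0.1 s.
5. all four screws tight (over 2.4 rad) (z of cover in the frame of chamber_seat between -0.004 and 0.004 m and horizontal distance between cover and chamber_seat below 0.009 m and angle between the z axis of cover and the z axis of chamber_seat, either way round below 0.035 rad and angle between the x axis of cover and the x axis of chamber_seat, either way round below 0.08 rad and x of cover_tongue in the frame of chamber_seat below -0.074 m and value of joint each of screw1, screw2, screw3, screw4 above 2.4 rad), for 0.2 s.
At the end, for the whole second after the job is handed in: All cores present stand inside the chamber on its floor (base within 8 mm of the floor, tilt under 0.2 rad); the cover lies on the rim within 4 mm in height, 9 mm sideways and 0.035 rad, tongues under the hooks; all four wing screws are turned past 2.4 rad; everything at rest (all of step 1 and all of step 5 and linear speed of cover below 0.02 m/s); the robot touches nothing.
It fails at once if a wing screw turned in before the cover is seated on the chamber (value of joint any of screw1, screw2, screw3, screw4 above 0.6 rad and distance between cover and chamber_seat above 0.02 m).
It fails at once if not crosswise: two neighbouring screws turned in (or, last round, tight) while the other two are not ((value of joint each of screw1, screw2 above 0.7 rad and value of joint each of screw3, screw4 below 0.45 rad) or (value of joint each of screw2, screw3 above 0.7 rad and value of joint each of screw1, screw4 below 0.45 rad) or (value of joint each of screw3, screw4 above 0.7 rad and value of joint each of screw1, screw2 below 0.45 rad) or (value of joint each of screw4, screw1 above 0.7 rad and value of joint each of screw2, screw3 below 0.45 rad) or (value of joint each of screw1, screw2 above 2.4 rad and value of joint each of screw3, screw4 below 2 rad) or (value of joint each of screw2, screw3 above 2.4 rad and value of joint each of screw1, screw4 below 2 rad) or (value of joint each of screw3, screw4 above 2.4 rad and value of joint each of screw1, screw2 below 2 rad) or (value of joint each of screw4, screw1 above 2.4 rad and value of joint each of screw2, screw3 below 2 rad)).
It fails at once if not evenly: a screw run nearly tight while another is not yet snug (value of joint any of screw1, screw2, screw3, screw4 above 2.1 rad and value of joint any of screw1, screw2, screw3, screw4 below 0.8 rad).
It fails at once if the cover slammed onto the chamber (over 80 N, screws still loose) (contact force between cover and chamber above 80 N and value of joint each of screw1, screw2, screw3, screw4 below 0.6 rad).
It fails at once if a bystander moved more than 5 cm (distance of any of disc, disc2, spray, wrench, tin, elbow, driver from where it was at the start of the episode above 0.05 m).
Of core1, core2, core3 only 1 to 3 are there at a start; the rules pass over those that are not, and their reading is None.
At some moment in a run one of core1, core2, core3 may be knocked a few centimetres aside while the robot is not near it.
It also fails if it takes over 210 s, if anything falls off the work surface, if the arm or the gripper's body presses on something with over 40 N, if the wrist force passes 120 N, or if a joint passes its speed limit or range.

## Robot

A 6-joint arm with a two-finger parallel gripper is mounted at the origin on the work surface. World frame = base frame: x ahead of the robot, y to its left, z up, the work surface at z = 0. Lengths are in m, angles in rad, forces in N, time in s.
With the tool pointing down it reaches from about 0.25 to 0.725 m from the base axis. Payload 4 kg.
Tool frame: the origin (TCP) lies on the centre line of the jaws, within the pads' length; the fingertips stand ahead of it and the grasp point (between the pads) lies 3 mm ahead of it (bot.tcp_to_tips is the z of the fingertips in the tool frame, in m); z points along the fingers, y is the line along which they close (so a half turn about z gives the same grasp; the last joint's range is limited). The gripper opens to 85 mm and grips with 20 to 120 N. Pads are 22 mm wide; open, the fingers measure 114 mm over their backs; the gripper's body (76 mm by 85 mm) begins 54 mm behind the grasp point. The pads swing forward as they close: fully open they stand 13 mm farther back than shut.
Start: joints at [1.17, 0.241, 0.005, 1.335, 0, 1.571], TCP at [0.195, 0.46, 0.253] pointing down, gripper open.
Joint ranges: [-2.72, 2.72], [-1.05, 1.87], [-1.09, 1.28], [-1.99, 2.15], [-1.42, 1.44], [-3.14, 3.14]. Speed limits (rad/s): [2.79, 2.79, 3.14, 3.14, 3.14, 3.14].

## Interface

Orientations are given as a unit quaternion [x, y, z, w].
In Python, from workcell import telemetry, camera, camera_params, ticket, boxes_of, cut_out, spot_point, bot gives the robot as it stands.
- The arm moves only by the shell command python3 -m creep 'ROWS'. ROWS is text: rows parted by semicolons, each of 5 numbers parted by spaces: the opening, from 0 (shut) to 1 (fully open), then the shift along the tool's x, y, z in units of 150 mm (1.0 is 150 mm), then the turn about the tool's z in units of 180 degrees (1.0 is 180 degrees). In form: claw x y z turn; .... A call has 1 to 12 rows; each row is the pose to reach, as a shift and turn from the pose commanded when the call began, along the tool's axes at that moment, turning the shorter way round; what a row does not reach only later rows make up. A row lasts 1/8 s, in which the tool goes at most 62.5 mm and 10.7 degrees, less where a joint would pass 70% of its speed; a pose out of reach is approached as far as the arm can. A call with a number of a shift or a turn outside -1 to 1 is refused whole. A call with a gripper value outside its range is refused whole. The fingers move at their own pace and stop on an object; the grip force is fixed at half the most. Time passes only in rows, so rows that repeat a pose let the fingers close. It gives the time, the measured TCP pose, the force, the opening and the grip force at its end, in the units of the state.
- telemetry.get_obs(): the state, without advancing time (a new reading comes with each control period).
- camera(name): name is "side" or "top"; returns the picture (480x640x3 uint8, red, green, blue); there is no depth.
- camera_params(name): a dict with "camera_matrix" (3x3 intrinsics, pixels), "eye" and "attitude" of the camera in the world. Camera axes: x right, y down, z forward; pixel columns grow to the right and rows downward; lengths in m; the calibration is good to about 2 mm. A picture is of the moment at which its call begins. camera_params takes no time and is no camera call.
- ticket.job_done(): hands the job in; it is judged then, once.
Trained networks look in the newest picture that a camera, given by its name, has taken for a name from the list of things; names that differ only in an ending like _2 or _b are one class to them, and where a whole thing is asked for, a point or a joint stands for the part that bears it (a point fixed in the world has none). Each returns a list of dicts, best first, with "conf" (0 to 1); they miss things now and then, are a little off and sometimes report something else, mostly with a low value. They report only what shows in the picture. A call takes as long as a camera call. They do not tell look-alikes from the thing itself.
- boxes_of(thing, camera): "at" ([x, y, z] in m, in world coordinates, good to about 4 mm: the middle of the surface that is visible of it).
- cut_out(thing, camera): "pixels" (480x640 bool, what is visible of it).
- spot_point(thing, camera): "at" ([x, y, z] in m, in world coordinates, good to about 4 mm: a listed point, or the origin of a listed thing).
The state is a dict: "clock": time; "joint_pos": joint angles; "joint_vel": joint speeds; "tau": joint torques, N m; "eef_pos": TCP position; "tool_rot": TCP orientation; "ft_force": force on the tool from outside, world axes, zero at the start; "ft_torque": the same for the moment, N m; "grip_width": finger opening in m; "grasp_force": force on a finger pad.
Only numpy, scipy, OpenCV 4.12 (cv2) and the standard library are available. Lean on these libraries where they do the work, as an engineer would, in place of code of your own. Each camera call takes 0.05 s, during which the arm holds its last target. There are 200 camera calls.

## Working session

There is one attempt and no reset: what is moved stays moved. The work goes in short steps, Python scripts to look and compute and a shell command to move; the robot and the scene stay as the last step left them, time stands still between calls to the robot, and variables do not carry over. Pictures are saved under pics/ and viewed, at most 14 in all, crops included, and the job is handed in when it is done.

```bash
ls; mkdir -p pics; cat > h.py <<'E'
import numpy as np, cv2
from scipy.spatial.transform import Rotation as R
from workcell import telemetry, camera, camera_params, ticket, boxes_of, cut_out, spot_point, bot
def st():
    o=telemetry.get_obs(); r=R.from_quat(o['tool_rot'])
    return o,np.array(o['eef_pos']),r
def proj(cam,P):
    p=camera_params(cam);K=np.array(p['camera_matrix']);
    A=np.array(p['attitude']); A=R.from_quat(A).as_matrix() if A.size==4 else A.reshape(3,3)
    c=(np.atleast_2d(P)-np.array(p['eye']))@A; u=c@K.T; return u[:,:2]/u[:,2:]
def ray(cam,uv,z):
    p=camera_params(cam);K=np.array(p['camera_matrix']);A=np.array(p['attitude']); A=R.from_quat(A).as_matrix() if A.size==4 else A.reshape(3,3)
    uv=np.atleast_2d(uv); d=np.c_[uv,np.ones(len(uv))]@np.linalg.inv(K).T@A.T
    e=np.array(p['eye']); return e+d*((z-e[2])/d[:,2])[:,None]
E
python3 - <<'E'
from h import *
for c in('top','side'):
    im=camera(c); cv2.imwrite(f'pics/{c}0.png',im[:,:,::-1]); print(c,camera_params(c))
    for t in ['chamber','chamber_seat','bin','cover','cover_tongue','cover_handle','core1','wing1','wing2','wing3','wing4']:
        try: print(t,[(np.round(d['at'],3).tolist(),round(d['conf'],2)) for d in spot_point(t,c)][:6])
        except Exception as e: print(t,e)
print(telemetry.get_obs(), bot.tcp_to_tips)
E
```

```text
pics
top {'camera_matrix': array([[580.97652022,   0.        , 323.37231722],
       [  0.        , 580.97652022, 247.6455434 ],
       [  0.        ,   0.        ,   1.        ]]), 'eye': array([ 0.28558445, -0.00404864,  1.80226278]), 'attitude': array([ 0.71322933, -0.69704856,  0.04957856, -0.05449031])}
chamber [([0.562, 0.028, -0.007], 0.76)]
chamber_seat [([0.56, 0.029, 0.067], 0.73)]
bin [([0.498, -0.31, -0.004], 0.96)]
cover []
cover_tongue [([0.546, 0.352, 0.033], 0.71), ([0.422, 0.245, 0.005], 0.58), ([0.755, -0.238, -0.002], 0.32)]
cover_handle [([0.436, 0.329, 0.044], 0.86), ([0.747, 0.253, -0.003], 0.41)]
core1 [([0.584, -0.327, 0.002], 0.78), ([0.407, -0.313, 0.006], 0.68), ([0.299, -0.21, 0.001], 0.68), ([0.503, -0.335, 0.004], 0.65), ([0.402, -0.175, -0.0], 0.51)]
wing1 [([0.542, 0.354, 0.034], 0.6), ([0.528, 0.266, 0.033], 0.57), ([0.334, 0.302, 0.032], 0.43)]
wing2 [([0.542, 0.354, 0.034], 0.6), ([0.528, 0.266, 0.033], 0.57), ([0.334, 0.302, 0.032], 0.43)]
wing3 [([0.542, 0.354, 0.034], 0.6), ([0.528, 0.266, 0.033], 0.57), ([0.334, 0.302, 0.032], 0.43)]
wing4 [([0.
[... 1360 characters left out ...]
{'clock': 1.2, 'joint_pos': array([ 1.16999522e+00,  2.40578697e-01,  5.01097450e-03,  1.33521408e+00,
       -1.73949820e-05,  1.57076593e+00]), 'joint_vel': array([ 0.00073197, -0.00076726, -0.00184818,  0.00092669,  0.00045664,
       -0.00046321]), 'tau': array([ 3.97133126e-04, -3.72219872e+01,  2.52692860e+01,  1.37837855e-03,
       -6.96714665e-05,  3.80568878e-06]), 'eef_pos': array([0.19508216, 0.46037154, 0.25332131]), 'tool_rot': array([1.99046991e-01, 9.79989947e-01, 5.38423450e-06, 9.96890571e-06]), 'ft_force': array([ 0.80321266, -0.07255095,  0.22248886]), 'ft_torque': array([-0.00381325,  0.01731004, -0.02704589]), 'grasp_force': 0.0, 'grip_width': 0.08524414957264197} 0.022
```

View pics/top0.png

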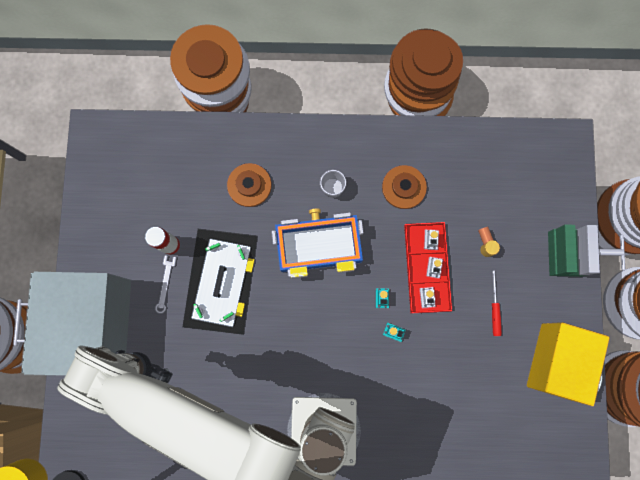

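View pics/side0.png

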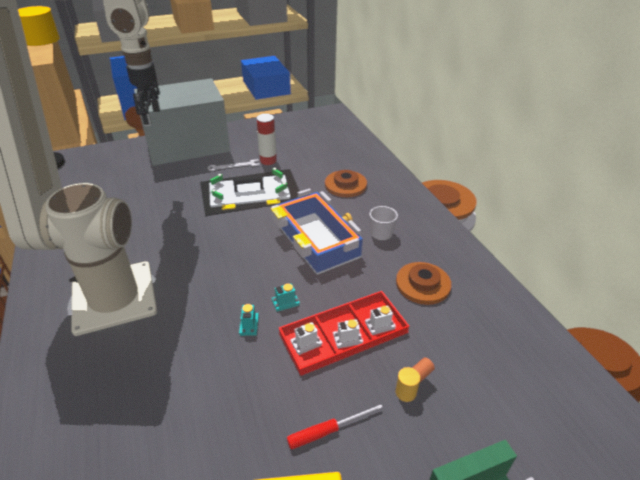

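The top view shows three cores in the red bin at about (432,240), (436,266) and (430,297). The turquoise look-alikes are outside it at (383,297) and (395,331). The chamber is at (318,245) with its hooks facing the robot, and the cover is at (222,282) with its tongues facing right (-y). I'll refine the poses next.

```bash
cat >> h.py <<'E'
def rect(cam,m,z):
    v,u=np.nonzero(m); P=ray(cam,np.c_[u,v],z)[:,:2]*1000
    (c,s,a)=cv2.minAreaRect(P.astype(np.float32))
    if s[0]<s[1]: s=s[::-1];a+=90
    return np.round(c,1),np.round(s,1),round((a+90)%180-90,1)   # centre mm, long/short, angle of long side deg
def big(m,box=None):
    n,l,s,c=cv2.connectedComponentsWithStats(m.astype(np.uint8)); k=1+np.argmax(s[1:,4]); return l==k
E
python3 - <<'E'
from h import *
im=camera('top'); hsv=cv2.cvtColor(im,cv2.COLOR_RGB2HSV)
roi=np.zeros(im.shape[:2],bool); roi[200:290,260:375]=1
m=cv2.inRange(hsv,(5,140,120),(15,255,255))>0
m&=roi; m2=big(m|False); print('gasket',rect('top',m2,.068),m2.sum())
y=(cv2.inRange(hsv,(20,120,120),(33,255,255))>0)&roi
n,l,s,c=cv2.connectedComponentsWithStats(y.astype(np.uint8))
for k in range(1,n):
    if s[k,4]>20: print('yel',ray('top',c[k],.086),s[k,4])
for t in ['bin','cover']:
    d=cut_out(t,'top')[:1]
    for e in d: print(t,e['conf'],rect('top',e['pixels'],.012 if t=='cover' else .025))
for d in cut_out('core1','top'): print('core',round(d['conf'],2),rect('top',d['pixels'],.04),np.mean(np.nonzero(d['pixels']),1).round())
cv2.imwrite('pics/z1.png',cv2.resize(np.hstack([im[215:320,395:465,::-1],im[225:330,180:260,::-1]]),None,fx=5,fy=5,interpolation=cv2.INTER_CUBIC))
E
```

```text
gasket (array([560.1,  27. ]), array([232.5, 124.9]), -81.7) 378
yel [[0.6439357  0.04037212 0.086     ]] 86
yel [[ 0.486197   -0.05385721  0.086     ]] 148
yel [[0.47071385 0.08198364 0.086     ]] 98
bin 0.61 (array([ 497.4, -310.2]), array([276.5, 127.2]), 4.2)
cover 0.94 (array([435.8, 316.4]), array([253.6, 153.1]), -9.2)
core 0.79 (array([ 581.3, -318.6]), array([58.9, 40.2]), -4.5) [239. 431.]
core 0.78 (array([ 395.4, -168. ]), array([57.4, 39.5]), 1.3) [299. 382.]
core 0.74 (array([ 494.3, -329.1]), array([58.3, 39.1]), -7.2) [267. 435.]
core 0.72 (array([ 401.7, -307.2]), array([57.4, 45.2]), 1.3) [297. 427.]
core 0.59 (array([ 296.8, -206.6]), array([58.9, 37.2]), 69.6) [332. 394.]
```

View pics/z1.png

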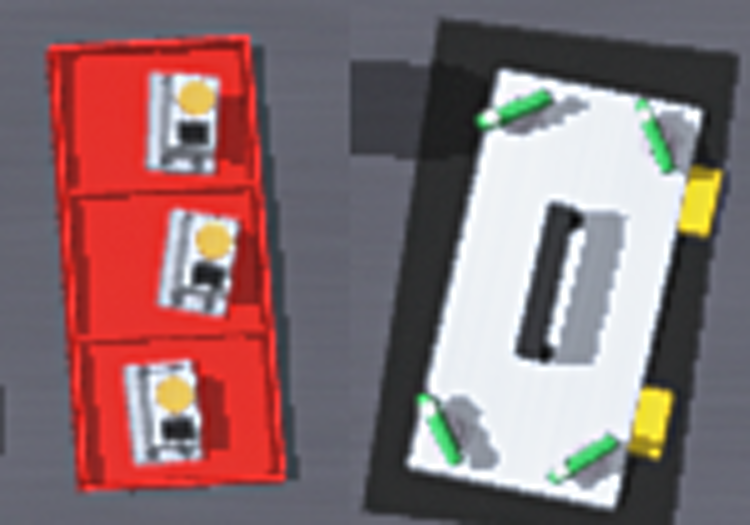

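```bash
cat >> h.py <<'E'
def go(x,y,z,ang=None,frm=None):
    """prints turn (first, in place) then shift per call in the rotated tool axes"""
    o,p,r=st() if frm is None else (None,)+frm
    t=0
    if ang is not None:
        cur=np.degrees(np.arctan2(*r.as_matrix()[[1,0],1])); d=(ang-cur+90)%180-90; t=-d/180
        r=r*R.from_euler('z',-d,degrees=True)
        print('turn %.3f  (rows %.0f)'%(t,np.ceil(abs(d)/10.7)))
        if frm is None: print('q6 now %.2f q1 %.2f -> q1 %.2f, q6 ~ %.2f'%(o['joint_pos'][5],o['joint_pos'][0],np.arctan2(y,x),o['joint_pos'][5]-np.radians(d)+np.arctan2(y,x)-o['joint_pos'][0]))
    s=r.inv().apply(np.array([x,y,z])-p)/.15; n=int(np.ceil(abs(s).max()-1e-9)) or 1
    print('shift',s.round(3),'-> %d calls of'%n,(s/n).round(3)); return np.array([x,y,z]),r
def say():
    o,p,r=st(); print('t',round(o['clock'],2),'p',p.round(4),'ang',round(float(np.degrees(np.arctan2(*r.as_matrix()[[1,0],1]))),1),'F',np.round(o['ft_force'],1),'w',round(o['grip_width'],4),'gf',round(o['grasp_force'],1))
E
python3 - <<'E'
from h import *
f=go(.584,-.324,.15,86.5)
g=go(.584,-.324,.052,None,f)
E
```

```text
turn -0.108  (rows 2)
q6 now 1.57 q1 1.17 -> q1 -0.51, q6 ~ -0.45
shift [-2.907 -5.061  0.689] -> 6 calls of [-0.485 -0.844  0.115]
shift [-0.     0.     0.653] -> 1 calls of [-0.     0.     0.653]
```

```bash
python3 -m creep '0.7 0 0 0 -0.108;0.7 0 0 0 -0.108;0.7 0 0 0 -0.108'
for i in 1; do python3 -m creep '0.7 -0.485 -0.844 0.115 0;0.7 -0.485 -0.844 0.115 0;0.7 -0.485 -0.844 0.115 0'
python3 -m creep '0.7 -0.485 -0.844 0.115 0;0.7 -0.485 -0.844 0.115 0;0.7 -0.485 -0.844 0.115 0'
python3 -m creep '0.7 -0.485 -0.844 0.115 0;0.7 -0.485 -0.844 0.115 0;0.7 -0.485 -0.844 0.115 0'
python3 -m creep '0.7 -0.485 -0.844 0.115 0;0.7 -0.485 -0.844 0.115 0;0.7 -0.485 -0.844 0.115 0'
python3 -m creep '0.7 -0.485 -0.844 0.115 0;0.7 -0.485 -0.844 0.115 0;0.7 -0.485 -0.844 0.115 0'
python3 -m creep '0.7 -0.485 -0.844 0.115 0;0.7 -0.485 -0.844 0.115 0;0.7 -0.485 -0.844 0.115 0;0.7 -0.485 -0.844 0.115 0'; done
python3 - <<'E'
from h import *
say()
for c in('top','side'):
    camera(c)
    for d in spot_point('core1',c): print(c,np.round(d['at'],3),round(d['conf'],2))
go(.584,-.324,.052)
E
```

```text
clock: 1.78
eef_pos: [0.1951, 0.4604, 0.2533]
tool_rot: [0.032, 0.999, -0.0, -0.0]
ft_force: [-1.0, -0.6, -0.5]
grip_width: 0.0598
grasp_force: 0.0
clock: 2.15
eef_pos: [0.2603, 0.3267, 0.2357]
tool_rot: [0.033, 0.999, -0.001, -0.0]
ft_force: [-0.4, 0.2, -0.2]
grip_width: 0.0598
grasp_force: 0.0
clock: 2.52
eef_pos: [0.3252, 0.196, 0.2186]
tool_rot: [0.034, 0.999, -0.0, -0.0]
ft_force: [-0.3, 0.9, 0.1]
grip_width: 0.0598
grasp_force: 0.0
clock: 2.9
eef_pos: [0.3904, 0.0652, 0.2014]
tool_rot: [0.034, 0.999, -0.0, 0.0]
ft_force: [-0.3, -0.8, -1.0]
grip_width: 0.0598
grasp_force: 0.0
clock: 3.28
eef_pos: [0.4555, -0.0659, 0.1839]
tool_rot: [0.034, 0.999, -0.0, 0.0]
ft_force: [0.3, 0.9, 0.4]
grip_width: 0.0598
grasp_force: 0.0
clock: 3.65
eef_pos: [0.5202, -0.197, 0.1663]
tool_rot: [0.034, 0.999, -0.0, 0.0]
ft_force: [-0.3, -0.4, -0.3]
grip_width: 0.0599
grasp_force: 0.0
clock: 4.15
eef_pos: [0.584, -0.3262, 0.1483]
tool_rot: [0.033, 0.999, 0.0, -0.001]
ft_force: [0.4, 0.4, -0.4]
grip_width: 0.0599
grasp_force: 0.0
t 4.15 p [ 0.584  -0.3262  0.1483] ang 86.2 F [ 0.4  0.4 -0.4] w 0.0599 gf 0.0
top [ 0.4   -0.172  0.002] 0.75
top [ 0.584 -0.324  0.001] 0.39
side [ 0.497 -0.33   0.001] 0.97
side [ 0.298 -0.209 -0.003] 0.91
side [ 0.4   -0.307  0.005] 0.88
side [ 0.401 -0.174 -0.002] 0.75
side [ 0.583 -0.319  0.005] 0.67
side [ 0.753 -0.016 -0.001] 0.59
shift [-0.002 -0.004  0.654] -> 1 calls of [-0.002 -0.004  0.654]
```

```bash
python3 -m creep '0.7 0 0.01 0.654 0;0.7 0 0.01 0.654 0;0.7 0 0.01 0.654 0;0 0 0.01 0.654 0;0 0 0.01 0.654 0;0 0 0.01 0.654 0;0 0 0.01 0.654 0;0 0 0.01 0.654 0;0 0 0.01 0.654 0'
python3 -m creep '0 0 0 -1 0;0 0 0 -1 0;0 0 0 -1 0;0 0 0 -1 0'
python3 - <<'E'
from h import *
say()
f=go(.550,.096,.19,8)
go(.550,.096,.056,None,f)
E
```

```text
clock: 5.48
eef_pos: [0.5861, -0.3239, 0.0551]
tool_rot: [0.031, 1.0, -0.001, 0.003]
ft_force: [0.9, 1.2, 6.8]
grip_width: 0.0266
grasp_force: 60.7
clock: 5.98
eef_pos: [0.5856, -0.324, 0.2054]
tool_rot: [0.031, 1.0, -0.002, 0.003]
ft_force: [0.2, 0.1, -2.3]
grip_width: 0.0265
grasp_force: 60.2
t 5.97 p [ 0.5856 -0.324   0.2054] ang 86.5 F [ 0.2  0.1 -2.3] w 0.0265 gf 60.2
turn 0.436  (rows 8)
q6 now -0.44 q1 -0.51 -> q1 0.17, q6 ~ 1.60
shift [2.806 0.154 0.091] -> 3 calls of [0.935 0.051 0.03 ]
shift [ 0.004 -0.005  0.893] -> 1 calls of [ 0.004 -0.005  0.893]
```

```bash
python3 -m creep '0 0 0 0 0.436;0 0 0 0 0.436;0 0 0 0 0.436;0 0 0 0 0.436;0 0 0 0 0.436;0 0 0 0 0.436;0 0 0 0 0.436;0 0 0 0 0.436;0 0 0 0 0.436' | head -2
python3 -m creep '0 0.935 0.051 0.03 0;0 0.935 0.051 0.03 0;0 0.935 0.051 0.03 0' | head -2
python3 -m creep '0 0.935 0.051 0.03 0;0 0.935 0.051 0.03 0;0 0.935 0.051 0.03 0' | head -2
python3 -m creep '0 0.935 0.051 0.03 0;0 0.935 0.051 0.03 0;0 0.935 0.051 0.03 0;0 0.935 0.051 0.03 0' | head -2
python3 - <<'E'
from h import *
say(); go(.550,.096,.058)
im=camera('top'); cv2.imwrite('pics/t1.png',cv2.resize(im[170:350,200:470,::-1],None,fx=2.8,fy=2.8))
E
```

```text
clock: 7.1
eef_pos: [0.583, -0.3226, 0.199]
clock: 7.48
eef_pos: [0.5708, -0.1793, 0.1958]
clock: 7.85
eef_pos: [0.5593, -0.0403, 0.1919]
clock: 8.35
eef_pos: [0.5484, 0.0968, 0.1877]
t 8.35 p [0.5484 0.0968 0.1877] ang 8.1 F [-0.3 -0.7 -2.6] w 0.0267 gf 60.1
shift [-0.006  0.01   0.865] -> 1 calls of [-0.006  0.01   0.865]
```

View pics/t1.png

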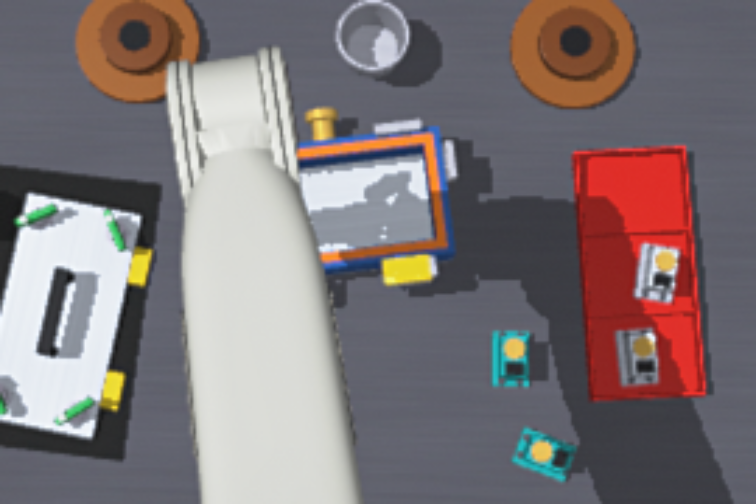

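The first bin compartment is empty now and the arm is over the chamber's +y slot. Next I lower the core and release it.

```bash
python3 -m creep '0 0 0.01 0.4 0;0 0 0.01 0.7 0;0 0 0.01 0.8 0;0 0 0.01 0.865 0;0 0 0.01 0.865 0;0.55 0 0.01 0.865 0;0.55 0 0.01 0.865 0;0.55 0 0.01 0.865 0'
python3 -m creep '0.55 0 0 -1 0;0.55 0 0 -1 0;0.55 0 0 -1 0;0.55 0 0 -1 0' |head -2
python3 - <<'E'
from h import *
say()
f=go(.500,-.333,.18,82)
go(.500,-.333,.052,None,f)
E
```

```text
clock: 9.4
eef_pos: [0.5506, 0.0972, 0.0596]
tool_rot: [0.656, 0.755, 0.001, 0.001]
ft_force: [-0.1, -0.1, -0.6]
grip_width: 0.0471
grasp_force: 0.0
clock: 9.9
eef_pos: [0.5515, 0.0974, 0.2117]
t 9.9 p [0.5515 0.0974 0.2117] ang 8.0 F [-0.1  0.1  0.3] w 0.047 gf 0.0
turn -0.411  (rows 7)
q6 now 1.61 q1 0.17 -> q1 -0.59, q6 ~ -0.45
shift [-0.058 -2.89   0.206] -> 3 calls of [-0.019 -0.963  0.069]
shift [ 0.005 -0.002  0.853] -> 1 calls of [ 0.005 -0.002  0.853]
```

```bash
python3 -m creep '0.65 0 0 0 -0.411;0.65 0 0 0 -0.411;0.65 0 0 0 -0.411;0.65 0 0 0 -0.411;0.65 0 0 0 -0.411;0.65 0 0 0 -0.411;0.65 0 0 0 -0.411;0.65 0 0 0 -0.411' | head -2
python3 -m creep '0.65 -0.019 -0.963 0.069 0;0.65 -0.019 -0.963 0.069 0;0.65 -0.019 -0.963 0.069 0' | head -2
python3 - <<'E'
from h import *
for c in('top','side'):
    camera(c)
    for d in spot_point('core1',c): print(c,np.round(d['at'],3),round(d['conf'],2))
    if c=='top':
        for d in cut_out('core1','top'): print('core',round(d['conf'],2),rect('top',d['pixels'],.04))
E
python3 -m creep '0.65 -0.019 -0.963 0.069 0;0.65 -0.019 -0.963 0.069 0;0.65 -0.019 -0.963 0.069 0' | head -2
python3 -m creep '0.65 -0.019 -0.963 0.069 0;0.65 -0.019 -0.963 0.069 0;0.65 -0.019 -0.963 0.069 0;0.65 -0.019 -0.963 0.069 0' | head -2
python3 - <<'E'
from h import *
say();go(.499,-.332,.052,82)
E
```

```text
clock: 10.9
eef_pos: [0.5489, 0.0968, 0.2067]
clock: 11.28
eef_pos: [0.5311, -0.0492, 0.1969]
top [ 0.298 -0.209  0.001] 0.75
top [0.551 0.094 0.005] 0.65
top [ 0.501 -0.337  0.005] 0.63
top [ 0.397 -0.175 -0.002] 0.6
top [ 0.407 -0.311  0.005] 0.49
top [ 0.562 -0.499 -0.002] 0.31
core 0.59 (array([ 494.7, -326.9]), array([61.1, 43.4]), -10.1)
core 0.57 (array([ 397.1, -171.2]), array([60.7, 39.3]), 0.4)
core 0.55 (array([547.7,  94.1]), array([60.5, 40.8]), -82.3)
core 0.52 (array([ 403.2, -306.2]), array([58.7, 41.7]), 7.1)
core 0.5 (array([ 296.5, -206.2]), array([59.6, 38.7]), 72.9)
core 0.42 (array([ 576.1, -485.5]), array([87.1, 60.9]), 31.1)
side [ 0.496 -0.33   0.002] 0.95
side [0.551 0.097 0.007] 0.91
side [ 0.4   -0.173 -0.002] 0.81
side [ 0.4   -0.306  0.006] 0.77
side [ 0.298 -0.209 -0.002] 0.62
clock: 11.9
eef_pos: [0.5152, -0.1912, 0.1875]
clock: 12.4
eef_pos: [0.4982, -0.3331, 0.1769]
t 12.4 p [ 0.4982 -0.3331  0.1769] ang 81.9 F [-0.3 -0.5  0.2] w 0.0556 gf 0.0
turn -0.000  (rows 1)
q6 now -0.45 q1 -0.59 -> q1 -0.59, q6 ~ -0.45
shift [-0.005  0.007  0.833] -> 1 calls of [-0.005  0.007  0.833]
```

```bash
python3 -m creep '0.65 0 0.007 0.5 0;0.65 0 0.007 0.833 0;0.65 0 0.007 0.833 0;0.65 0 0.007 0.833 0;0 0 0.007 0.833 0;0 0 0.007 0.833 0;0 0 0.007 0.833 0;0 0 0.007 0.833 0;0 0 0.007 0.833 0'
python3 -m creep '0 0 0 -1 0;0 0 0 -1 0;0 0 0 -1 0;0 0 0 -1 0' |head -2
python3 - <<'E'
from h import *
say()
f=go(.560,.027,.19,8)
E
```

```text
clock: 13.52
eef_pos: [0.5002, -0.3331, 0.056]
tool_rot: [0.07, 0.998, -0.001, 0.003]
ft_force: [0.5, 2.6, 7.2]
grip_width: 0.0267
grasp_force: 60.4
clock: 14.02
eef_pos: [0.4993, -0.3334, 0.206]
t 14.03 p [ 0.4993 -0.3334  0.206 ] ang 82.0 F [-0.4 -0.3 -3.9] w 0.0267 gf 60.8
turn 0.411  (rows 7)
q6 now -0.45 q1 -0.59 -> q1 0.05, q6 ~ 1.48
shift [2.323 0.735 0.1  ] -> 3 calls of [0.774 0.245 0.033]
```

```bash
python3 -m creep '0 0 0 0 0.411;0 0 0 0 0.411;0 0 0 0 0.411;0 0 0 0 0.411;0 0 0 0 0.411;0 0 0 0 0.411;0 0 0 0 0.411;0 0 0 0 0.411' | head -2
python3 -m creep '0 0.774 0.245 0.033 0;0 0.774 0.245 0.033 0;0 0.774 0.245 0.033 0' | head -2
python3 -m creep '0 0.774 0.245 0.033 0;0 0.774 0.245 0.033 0;0 0.774 0.245 0.033 0' | head -2
python3 -m creep '0 0.774 0.245 0.033 0;0 0.774 0.245 0.033 0;0 0.774 0.245 0.033 0;0 0.774 0.245 0.033 0' | head -2
python3 - <<'E'
from h import *
say(); go(.560,.027,.059,8)
E
```

```text
clock: 15.02
eef_pos: [0.4968, -0.3317, 0.2001]
clock: 15.4
eef_pos: [0.5178, -0.2079, 0.1961]
clock: 15.78
eef_pos: [0.5383, -0.0888, 0.1915]
clock: 16.27
eef_pos: [0.5584, 0.0268, 0.1869]
t 16.27 p [0.5584 0.0268 0.1869] ang 8.0 F [ 0.9 -0.4 -2.9] w 0.0266 gf 60.6
turn 0.000  (rows 1)
q6 now 1.48 q1 0.05 -> q1 0.05, q6 ~ 1.48
shift [0.    0.012 0.853] -> 1 calls of [0.    0.012 0.853]
```

```bash
python3 -m creep '0 0 0.01 0.4 0;0 0 0.01 0.7 0;0 0 0.01 0.8 0;0 0 0.01 0.855 0;0 0 0.01 0.855 0;0.55 0 0.01 0.855 0;0.55 0 0.01 0.855 0;0.55 0 0.01 0.855 0'
python3 -m creep '0.65 0 0 -1 0;0.65 0 0 -1 0;0.65 0 0 -1 0;0.65 0 0 -1 0' |head -2
python3 - <<'E'
from h import *
say()
f=go(.404,-.310,.18,96)
E
```

```text
clock: 17.27
eef_pos: [0.561, 0.0283, 0.0605]
tool_rot: [0.656, 0.755, 0.001, 0.001]
ft_force: [0.8, -0.8, 0.8]
grip_width: 0.0469
grasp_force: 0.0
clock: 17.77
eef_pos: [0.5619, 0.0283, 0.2126]
t 17.77 p [0.5619 0.0283 0.2126] ang 8.0 F [0.2 0.6 0.1] w 0.0553 gf 0.0
turn -0.489  (rows 9)
q6 now 1.48 q1 0.05 -> q1 -0.65, q6 ~ -0.76
shift [ 1.284 -2.133  0.209] -> 3 calls of [ 0.428 -0.711  0.07 ]
```

```bash
python3 -m creep '0.65 0 0 0 -0.489;0.65 0 0 0 -0.489;0.65 0 0 0 -0.489;0.65 0 0 0 -0.489;0.65 0 0 0 -0.489;0.65 0 0 0 -0.489;0.65 0 0 0 -0.489;0.65 0 0 0 -0.489;0.65 0 0 0 -0.489;0.65 0 0 0 -0.489' | head -2
python3 -m creep '0.65 0.428 -0.711 0.07 0;0.65 0.428 -0.711 0.07 0;0.65 0.428 -0.711 0.07 0' | head -2
python3 -m creep '0.65 0.428 -0.711 0.07 0;0.65 0.428 -0.711 0.07 0;0.65 0.428 -0.711 0.07 0' | head -2
python3 - <<'E'
from h import *
for c in('top','side'):
    camera(c)
    for d in spot_point('core1',c): print(c,np.round(d['at'],3),round(d['conf'],2))
E
python3 -m creep '0.65 0.428 -0.711 0.07 0;0.65 0.428 -0.711 0.07 0;0.65 0.428 -0.711 0.07 0;0.65 0.428 -0.711 0.07 0' | head -2
python3 - <<'E'
from h import *
say(); go(.403,-.309,.052)
E
```

```text
clock: 19.02
eef_pos: [0.5597, 0.0282, 0.2083]
clock: 19.4
eef_pos: [0.5052, -0.0877, 0.1982]
clock: 19.77
eef_pos: [0.4533, -0.2, 0.1879]
top [0.549 0.095 0.005] 0.79
top [0.566 0.028 0.003] 0.74
top [ 0.406 -0.31   0.005] 0.45
top [ 0.399 -0.174 -0.002] 0.38
side [ 0.395 -0.172 -0.002] 0.96
side [ 0.301 -0.208  0.   ] 0.95
side [0.562 0.032 0.002] 0.58
side [ 0.403 -0.308  0.008] 0.56
side [0.745 0.251 0.001] 0.37
side [ 0.422  0.243 -0.001] 0.34
clock: 20.48
eef_pos: [0.403, -0.3092, 0.1778]
t 20.48 p [ 0.403  -0.3092  0.1778] ang 96.1 F [-0.3 -0.7 -0.4] w 0.0557 gf 0.0
shift [0.    0.001 0.839] -> 1 calls of [0.    0.001 0.839]
```

```bash
python3 -m creep '0.65 0 0 0.5 0;0.65 0 0 0.839 0;0.65 0 0 0.839 0;0.65 0 0 0.839 0;0 0 0 0.839 0;0 0 0 0.839 0;0 0 0 0.839 0;0 0 0 0.839 0;0 0 0 0.839 0'
python3 -m creep '0 0 0 -1 0;0 0 0 -1 0;0 0 0 -1 0;0 0 0 -1 0' |head -2
python3 - <<'E'
from h import *
say()
f=go(.570,-.043,.19,8)
E
```

```text
clock: 21.6
eef_pos: [0.4043, -0.3114, 0.055]
tool_rot: [-0.053, 0.999, -0.002, 0.003]
ft_force: [0.5, 1.9, 7.5]
grip_width: 0.0268
grasp_force: 60.8
clock: 22.1
eef_pos: [0.4034, -0.3114, 0.2052]
t 22.1 p [ 0.4034 -0.3114  0.2052] ang 96.0 F [-0.1 -0.1 -3.1] w 0.0269 gf 60.8
turn 0.489  (rows 9)
q6 now -0.76 q1 -0.66 -> q1 -0.08, q6 ~ 1.36
shift [1.618 1.348 0.1  ] -> 2 calls of [0.809 0.674 0.05 ]
```

```bash
python3 -m creep '0 0 0 0 0.489;0 0 0 0 0.489;0 0 0 0 0.489;0 0 0 0 0.489;0 0 0 0 0.489;0 0 0 0 0.489;0 0 0 0 0.489;0 0 0 0 0.489;0 0 0 0 0.489;0 0 0 0 0.489' | head -2
python3 -m creep '0 0.809 0.674 0.05 0;0 0.809 0.674 0.05 0;0 0.809 0.674 0.05 0' | head -2
python3 -m creep '0 0.809 0.674 0.05 0;0 0.809 0.674 0.05 0;0 0.809 0.674 0.05 0;0 0.809 0.674 0.05 0' | head -2
python3 - <<'E'
from h import *
say(); go(.570,-.043,.059,8)
E
```

```text
clock: 23.35
eef_pos: [0.4016, -0.3098, 0.2009]
clock: 23.72
eef_pos: [0.4863, -0.1736, 0.194]
clock: 24.22
eef_pos: [0.5694, -0.0392, 0.186]
t 24.23 p [ 0.5694 -0.0392  0.186 ] ang 8.4 F [ 0.1 -0.3 -2.8] w 0.027 gf 60.6
turn 0.002  (rows 1)
q6 now 1.36 q1 -0.07 -> q1 -0.08, q6 ~ 1.36
shift [-0.026  0.001  0.847] -> 1 calls of [-0.026  0.001  0.847]
```

```bash
python3 -m creep '0 -0.026 0 0.4 0;0 -0.026 0 0.7 0;0 -0.026 0 0.8 0;0 -0.026 0 0.847 0;0 -0.026 0 0.847 0;0.55 -0.026 0 0.847 0;0.55 -0.026 0 0.847 0;0.55 -0.026 0 0.847 0'
python3 -m creep '0.65 0 0 -1 0;0.65 0 0 -1 0;0.65 0 0 -1 0;0.65 0 0 -1 0' |head -2
python3 - <<'E'
from h import *
say()
f=go(.434,.329,.17,80.6)
E
```

```text
clock: 25.22
eef_pos: [0.57, -0.0456, 0.0611]
tool_rot: [0.656, 0.755, 0.001, 0.001]
ft_force: [0.6, -0.2, -0.6]
grip_width: 0.0467
grasp_force: 0.0
clock: 25.72
eef_pos: [0.5709, -0.0457, 0.2132]
t 25.73 p [ 0.5709 -0.0457  0.2132] ang 8.0 F [ 0.3 -0.1 -0.6] w 0.0558 gf 0.0
turn -0.403  (rows 7)
q6 now 1.35 q1 -0.08 -> q1 0.65, q6 ~ 0.81
shift [1.311 2.315 0.281] -> 3 calls of [0.437 0.772 0.094]
```

```bash
python3 -m creep '0.65 0 0 0 -0.403;0.65 0 0 0 -0.403;0.65 0 0 0 -0.403;0.65 0 0 0 -0.403;0.65 0 0 0 -0.403;0.65 0 0 0 -0.403;0.65 0 0 0 -0.403;0.65 0 0 0 -0.403' | head -2
python3 - <<'E'
from h import *
im=camera('top'); hsv=cv2.cvtColor(im,cv2.COLOR_RGB2HSV)
for n in 'cover_handle','cover_tongue','cover','wing1':
    for d in spot_point(n,'top')[:4]: print('top',n,np.round(d['at'],4),round(d['conf'],2))
w=cv2.inRange(hsv,(0,0,190),(179,40,255))>0; w[:,:185]=0;w[:,262:]=0;w[:225]=0;w[335:]=0
w=big(cv2.morphologyEx(w.astype(np.uint8),cv2.MORPH_CLOSE,np.ones((15,15)))>0); print('plate',rect('top',w,.012))
camera('side')
for n in 'cover_handle','cover_tongue','cover','wing1':
    for d in spot_point(n,'side')[:4]: print('side',n,np.round(d['at'],4),round(d['conf'],2))
E
python3 -m creep '0.65 0.437 0.772 0.094 0;0.65 0.437 0.772 0.094 0;0.65 0.437 0.772 0.094 0' | head -2
python3 -m creep '0.65 0.437 0.772 0.094 0;0.65 0.437 0.772 0.094 0;0.65 0.437 0.772 0.094 0' | head -2
python3 -m creep '0.65 0.437 0.772 0.094 0;0.65 0.437 0.772 0.094 0;0.65 0.437 0.772 0.094 0;0.65 0.437 0.772 0.094 0' | head -2
python3 - <<'E'
from h import *
say()
im=camera('top'); hsv=cv2.cvtColor(im,cv2.COLOR_RGB2HSV)
for c in('top','side'):
    if c=='side': camera(c)
    for n in 'chamber_seat','core1':
        for d in spot_point(n,c): print(c,n,np.round(d['at'],4),round(d['conf'],2))
m=cv2.inRange(hsv,(5,140,120),(17,255,255))>0; m[:200]=0;m[290:]=0;m[:,:260]=0;m[:,375:]=0
m=big(m);print('gasket',rect('top',m,.068),m.sum())
b=cv2.inRange(hsv,(105,100,60),(125,255,255))>0; b[:200]=0;b[290:]=0;b[:,:260]=0;b[:,375:]=0
# inner edge of gasket/cavity: hole of gasket
cnt,h=cv2.findContours(m.astype(np.uint8),cv2.RETR_CCOMP,cv2.CHAIN_APPROX_NONE)
for c,hh in zip(cnt,h[0]):
    if len(c)>100:
        P=ray('top',c[:,0].astype(float),.068)[:,:2]*1000; print('contour',hh[3],cv2.minAreaRect(P.astype(np.float32)))
cv2.imwrite('pics/ch.png',cv2.resize(im[190:300,250:380,::-1],None,fx=5,fy=5,interpolation=cv2.INTER_CUBIC))
E
```

```text
clock: 26.72
eef_pos: [0.5682, -0.0456, 0.2081]
top cover_handle [0.4405 0.3275 0.0476] 0.61
top cover_tongue [0.419  0.2439 0.0035] 0.72
top cover [0.4397 0.3277 0.0034] 0.92
top wing1 [0.5407 0.3566 0.0329] 0.62
top wing1 [0.3305 0.3001 0.035 ] 0.54
top wing1 [0.344  0.3863 0.0399] 0.5
top wing1 [0.5246 0.2673 0.0318] 0.44
plate (array([437.7, 327.2]), array([250. , 130.6]), -10.0)
side cover_handle [0.4361 0.3282 0.0482] 0.83
side cover_tongue [4.227e-01 2.450e-01 2.000e-04] 0.58
side cover [0.4419 0.3302 0.0058] 0.82
side wing1 [0.3476 0.3876 0.0362] 0.68
side wing1 [0.5598 0.0258 0.066 ] 0.66
side wing1 [0.5246 0.2668 0.0387] 0.52
side wing1 [0.5466 0.3551 0.0344] 0.48
clock: 27.6
eef_pos: [0.5218, 0.0823, 0.1955]
clock: 27.98
eef_pos: [0.4769, 0.2069, 0.1815]
clock: 28.48
eef_pos: [0.4329, 0.3289, 0.1676]
t 28.48 p [0.4329 0.3289 0.1676] ang 80.5 F [-0.4 -0.6 -0.7] w 0.0554 gf 0.0
top chamber_seat [0.5617 0.03   0.0682] 0.83
top chamber_seat [0.551  0.095  0.0051] 0.58
top core1 [ 0.2963 -0.2108 -0.    ] 0.72
top core1 [0.5501 0.0973 0.0036] 0.69
top core1 [ 0.5743 -0.0476  0.0065] 0.61
top core1 [0.5645 0.0286 0.0048] 0.61
top core1 [ 3.994e-01 -1.741e-01 -1.000e-04] 0.48
side chamber_seat [0.5612 0.0278 0.0675] 0.61
side core1 [0.5478 0.0987 0.006 ] 0.82
side core1 [ 0.3992 -0.176  -0.0052] 0.82
side core1 [0.5603 0.0349 0.0008] 0.7
side core1 [ 3.008e-01 -2.090e-01 -3.000e-04] 0.57
gasket (array([560.1,  27. ]), array([232.5, 124.9]), -81.7) 625
contour -1 ((560.14794921875, 26.979408264160156), (124.90592956542969, 232.45774841308594), 8.303411483764648)
contour 0 ((559.414306640625, 27.116195678710938), (114.39762878417969, 219.9368438720703), 8.305299758911133)
```

View pics/ch.png

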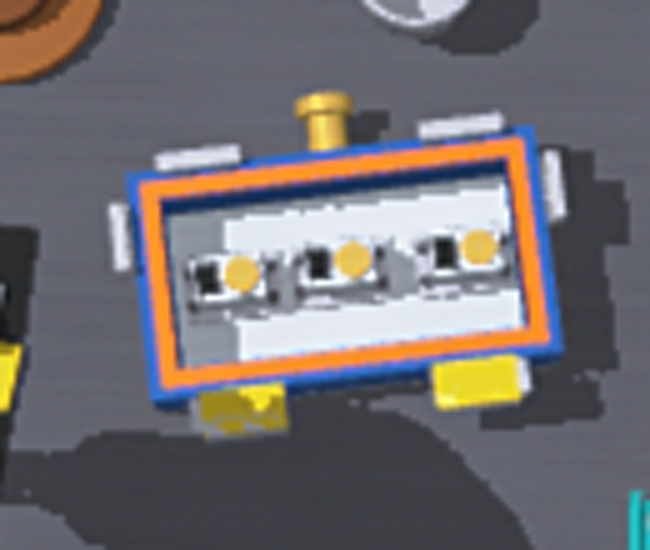

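All three cores stand upright in the chamber. The gasket contours fix the chamber at (0.560, 0.027) with yaw 8.3°. The next move is to grip the cover handle shallowly, so the bar can pivot in the pads.

```bash
python3 - <<'E'
from h import *
go(.4385,.328,.066,80.2)
E
```

```text
turn 0.001  (rows 1)
q6 now 0.82 q1 0.65 -> q1 0.64, q6 ~ 0.81
shift [-0.035  0.005  0.679] -> 1 calls of [-0.035  0.005  0.679]
```

```bash
python3 -m creep '0.45 -0.035 0.005 0.4 0.001;0.45 -0.035 0.005 0.6 0.001;0.45 -0.035 0.005 0.679 0.001;0.45 -0.035 0.005 0.679 0.001;0 -0.035 0.005 0.679 0.001;0 -0.035 0.005 0.679 0.001;0 -0.035 0.005 0.679 0.001;0 -0.035 0.005 0.679 0.001'
python3 -m creep '0 0 0 -0.1 0;0 0 0 -0.3 0;0 0 0 -0.6 0;0 0 0 -0.8 0;0 0 0 -0.8 0;0 0 0 -0.8 0;0 0 0 -0.8 0'
python3 - <<'E'
from h import *
say()
im=camera('side'); cv2.imwrite('pics/s2.png',cv2.resize(im[120:260,170:370,::-1],None,fx=4,fy=4,interpolation=cv2.INTER_CUBIC))
for n in 'cover_handle','cover_tongue','cover','wing1':
    for d in spot_point(n,'side')[:4]: print('side',n,np.round(d['at'],4),round(d['conf'],2))
camera('top')
for n in 'cover_handle','cover_tongue','cover','wing1':
    for d in spot_point(n,'top')[:4]: print('top',n,np.round(d['at'],4),round(d['conf'],2))
f=go(.5605+.02*.99,.0275+.02*.144,.19)
E
```

```text
clock: 29.78
eef_pos: [0.4386, 0.329, 0.0677]
tool_rot: [0.084, 0.996, 0.0, 0.001]
ft_force: [-0.5, -4.1, 7.1]
grip_width: 0.0145
grasp_force: 61.9
clock: 30.65
eef_pos: [0.4364, 0.3284, 0.1835]
tool_rot: [0.084, 0.996, -0.002, -0.002]
ft_force: [1.0, 0.1, -7.2]
grip_width: 0.0143
grasp_force: 60.2
t 30.65 p [0.4364 0.3284 0.1835] ang 80.4 F [ 1.   0.1 -7.2] w 0.0143 gf 60.2
side cover_handle [0.4342 0.3274 0.167 ] 0.78
side cover_handle [0.3449 0.3895 0.1513] 0.41
side cover_tongue [0.4179 0.2457 0.1165] 0.63
side cover_tongue [0.3313 0.2997 0.1514] 0.18
side cover [ 0.4974 -0.3115 -0.0008] 0.67
side cover [0.436  0.331  0.1233] 0.66
side wing1 [0.5231 0.271  0.1517] 0.65
side wing1 [0.5433 0.356  0.1489] 0.63
side wing1 [0.345  0.3909 0.1506] 0.48
side wing1 [0.3306 0.301  0.1513] 0.45
top cover_handle [0.4376 0.3294 0.1634] 0.56
top cover_handle [0.4399 0.3328 0.1223] 0.5
top cover_tongue [0.4195 0.2456 0.1224] 0.85
top cover [0.4396 0.3304 0.1248] 0.62
top cover [ 0.7503  0.2538 -0.0012] 0.5
top cover [0.5612 0.0287 0.0684] 0.2
top wing1 [0.5285 0.2689 0.1494] 0.64
top wing1 [0.542  0.3559 0.1505] 0.5
shift [-1.271 -1.805 -0.028] -> 2 calls of [-0.636 -0.903 -0.014]
```

View pics/s2.png

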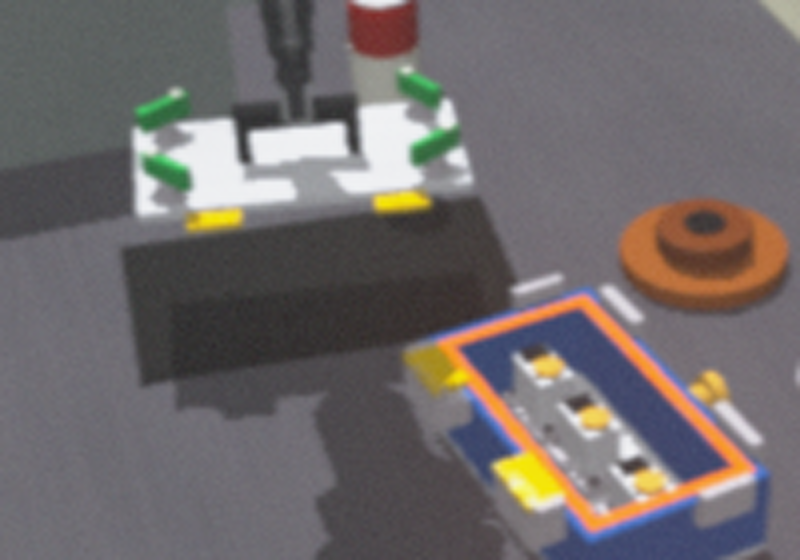

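The cover hangs level and centred in the grip: underside at z about 0.120, yaw 80.5°. The tongues sit at (215,218) and (400,202) in the crop. I'll carry it over to the chamber.

```bash
python3 -m creep '0 -0.1 -0.15 -0.014 0;0 -0.26 -0.36 -0.014 0;0 -0.42 -0.6 -0.014 0;0 -0.56 -0.8 -0.014 0;0 -0.636 -0.903 -0.014 0;0 -0.636 -0.903 -0.014 0' |head -2
python3 -m creep '0 -0.1 -0.15 -0.014 0;0 -0.26 -0.36 -0.014 0;0 -0.42 -0.6 -0.014 0;0 -0.56 -0.8 -0.014 0;0 -0.636 -0.903 -0.014 0;0 -0.636 -0.903 -0.014 0' |head -2
python3 -m creep '0 0 0 0 0.03;0 0 0 0 0.08;0 0 0 0 0.13;0 0 0 0 0.18;0 0 0 0 0.23;0 0 0 0 0.28;0 0 0 0 0.33;0 0 0 0 0.37;0 0 0 0 0.4;0 0 0 0 0.4;0 0 0 0 0.4' |head -3
python3 - <<'E'
from h import *
say()
go(.5605+.02*.99,.0275+.02*.144,.16,8.3)
im=camera('side'); cv2.imwrite('pics/s3.png',cv2.resize(im[150:290,240:440,::-1],None,fx=4,fy=4,interpolation=cv2.INTER_CUBIC))
for n in 'cover_handle','cover_tongue','cover','wing1':
    for d in spot_point(n,'side')[:4]: print('side',n,np.round(d['at'],4),round(d['conf'],2))
E
```

```text
clock: 31.9
eef_pos: [0.5095, 0.1788, 0.188]
clock: 32.65
eef_pos: [0.5807, 0.0302, 0.1898]
clock: 34.02
eef_pos: [0.5801, 0.0313, 0.19]
tool_rot: [0.653, 0.758, 0.0, -0.0]
t 34.02 p [0.5801 0.0313 0.19  ] ang 8.5 F [-0.1  0.1 -7.4] w 0.014 gf 60.3
turn 0.001  (rows 1)
q6 now 1.48 q1 0.05 -> q1 0.05, q6 ~ 1.48
shift [-0.006  0.001  0.2  ] -> 1 calls of [-0.006  0.001  0.2  ]
side cover_handle [0.5792 0.0333 0.1719] 0.87
side cover_handle [0.5837 0.0337 0.1313] 0.51
side cover_tongue [0.4947 0.0219 0.1241] 0.92
side cover [0.5816 0.036  0.1288] 0.72
side cover [ 3.908e-01 -5.146e-01  2.000e-04] 0.59
side wing1 [ 0.5484 -0.0712  0.1605] 0.62
side wing1 [0.5215 0.1248 0.1563] 0.57
side wing1 [ 0.6407 -0.0575  0.1559] 0.44
side wing1 [0.6077 0.1389 0.1554] 0.38
```

View pics/s3.png

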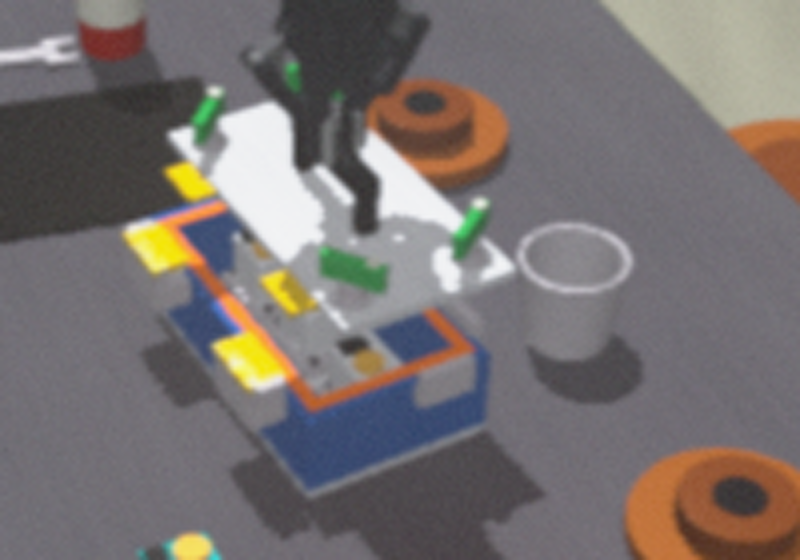

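```bash
cat > m.py <<'E'
from h import *
o,p,r=st(); zu=p[2]-.0635
c,s=np.cos(np.radians(8.3)),np.sin(np.radians(8.3))
for cam in ('side','top'):
    im=camera(cam); hsv=cv2.cvtColor(im,cv2.COLOR_RGB2HSV); y=(cv2.inRange(hsv,(24,150,90),(33,255,255))>0)
    n,l,st_,ce=cv2.connectedComponentsWithStats(y.astype(np.uint8))
    for k in range(1,n):
        if st_[k,4]<15: continue
        for nm,z in (('tongue',zu+.004),('hook',.084)):
            q=ray(cam,ce[k],z)[0]-[.5605,.0275,0]; x,yy=(c*q[0]+s*q[1])*1e3,(-s*q[0]+c*q[1])*1e3
            if abs(x+78)<30 and abs(abs(yy)-70)<25 or nm=='tongue' and abs(x+55)<30 and abs(abs(yy)-70)<25: print(cam,nm,'px',ce[k].round(1),'area',st_[k,4],'chamber frame mm',round(x,1),round(yy,1))
E
python3 m.py
```

```text
side tongue px [286.9 195.1] area 69 chamber frame mm -55.8 72.7
side hook px [279.6 211.2] area 78 chamber frame mm -80.7 72.3
side tongue px [311.4 223. ] area 67 chamber frame mm -55.9 -68.9
side hook px [302.1 238.1] area 83 chamber frame mm -79.9 -61.5
top tongue px [345.4 253.7] area 59 chamber frame mm -54.7 -74.3
top hook px [345.4 253.7] area 59 chamber frame mm -48.5 -76.6
top tongue px [347.6 265.6] area 93 chamber frame mm -90.0 -76.0
top hook px [347.6 265.6] area 93 chamber frame mm -84.8 -78.4
```

```bash
python3 -m creep '0 -0.016 0 0.1 0.001;0 -0.016 0 0.2 0.001;0 -0.016 0 0.27 0.001;0 -0.016 0 0.28 0.001;0 -0.016 0 0.28 0.001;0 -0.016 0 0.28 0.001'
python3 -m creep '0 0 0 0.013 0;0 0 0 0.013 0;0 0 0 0.013 0' 
python3 -m creep '0 0 0 0.013 0;0 0 0 0.013 0;0 0 0 0.013 0' 
python3 m.py
python3 - <<'E'
from h import *
im=camera('side'); cv2.imwrite('pics/s4.png',cv2.resize(im[150:290,240:440,::-1],None,fx=4,fy=4,interpolation=cv2.INTER_CUBIC))
E
```

```text
clock: 35.12
eef_pos: [0.5812, 0.0279, 0.1487]
tool_rot: [0.655, 0.756, 0.0, 0.001]
ft_force: [0.1, 0.3, -6.7]
grip_width: 0.0141
grasp_force: 60.3
clock: 35.5
eef_pos: [0.5807, 0.0278, 0.1461]
tool_rot: [0.655, 0.756, 0.0, 0.0]
ft_force: [-0.3, 0.3, -6.1]
grip_width: 0.0143
grasp_force: 60.3
clock: 35.88
eef_pos: [0.5807, 0.0278, 0.144]
tool_rot: [0.655, 0.756, -0.0, -0.0]
ft_force: [-0.2, 0.0, -8.3]
grip_width: 0.0134
grasp_force: 60.3
side tongue px [288.4 208.8] area 58 chamber frame mm -54.3 69.8
side hook px [288.4 208.8] area 58 chamber frame mm -54.0 70.5
side tongue px [279.5 211.1] area 78 chamber frame mm -81.1 72.2
side hook px [279.5 211.1] area 78 chamber frame mm -80.9 72.9
side tongue px [302.1 238.1] area 80 chamber frame mm -80.2 -62.0
side hook px [302.1 238.1] area 80 chamber frame mm -79.9 -61.4
side tongue px [311.6 236.8] area 58 chamber frame mm -56.1 -69.7
side hook px [311.6 236.8] area 58 chamber frame mm -55.8 -69.1
top tongue px [346.2 255.8] area 53 chamber frame mm -54.9 -78.1
top hook px [346.2 255.8] area 53 chamber frame mm -54.9 -78.1
top tongue px [347.9 265.6] area 85 chamber frame mm -84.9 -79.4
top hook px [347.9 265.6] area 85 chamber frame mm -84.9 -79.5
```

View pics/s4.png

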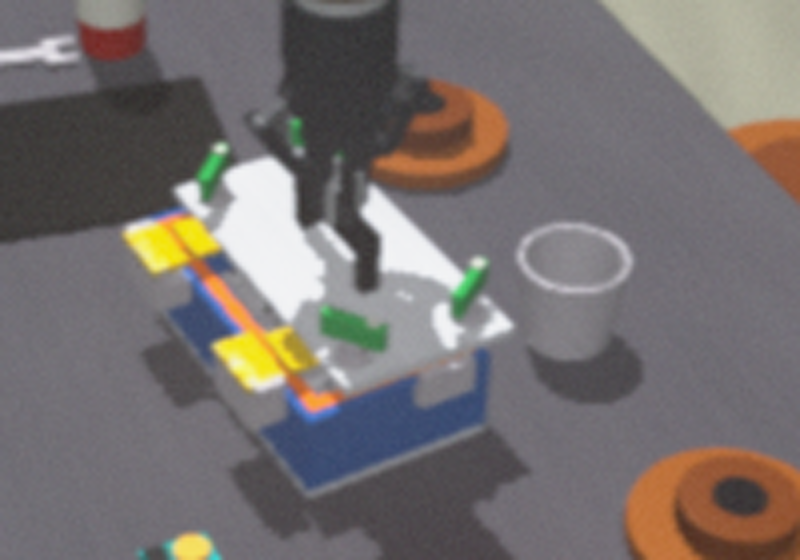

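```bash
cat > ov.py <<'E'
from h import *
import sys
o,p,r=st(); C=np.array([.5605,.0275,.068]); a=np.radians(8.3); Rc=np.array([[np.cos(a),-np.sin(a),0],[np.sin(a),np.cos(a),0],[0,0,1]])
cx,cy,cz,tilt=[float(v) for v in sys.argv[2:6]]   # cover origin in seat frame mm, tilt
f=5; x0,y0,w,h=262,180,118,115
im=camera('side'); im=cv2.resize(im[y0:y0+h,x0:x0+w,::-1],None,fx=f,fy=f,interpolation=cv2.INTER_CUBIC)
def poly(P,col,cov=False):
    P=np.array(P,float)
    if cov: P=R.from_euler('y',-tilt).apply(P)+[cx,cy,cz]
    q=(proj('side',C+P/1000@Rc.T)-[x0,y0]+.5)*f; cv2.polylines(im,[q.astype(np.int32)],True,col,1,cv2.LINE_AA)
for s in(1,-1):
    poly([[-97,s*70-25,18],[-70,s*70-25,18],[-70,s*70+25,18],[-97,s*70+25,18]],(255,0,255))
    poly([[-84,s*70-20,5],[-64,s*70-20,5],[-64,s*70+20,5],[-84,s*70+20,5]],(0,0,255),True)
    poly([[10,s*128,12],[50,s*128,12],[50,s*128,0],[10,s*128,0]],(255,0,255))
poly([[-64,-125,8],[64,-125,8],[64,125,8],[-64,125,8]],(0,0,255),True)
poly([[-70,-125,0],[70,-125,0],[70,125,0],[-70,125,0]],(255,0,0))
cv2.imwrite(f'pics/{sys.argv[1]}.png',im)
E
python3 ov.py o1 20 0 12.5 0
```

```text
(no output)
```

View pics/o1.png

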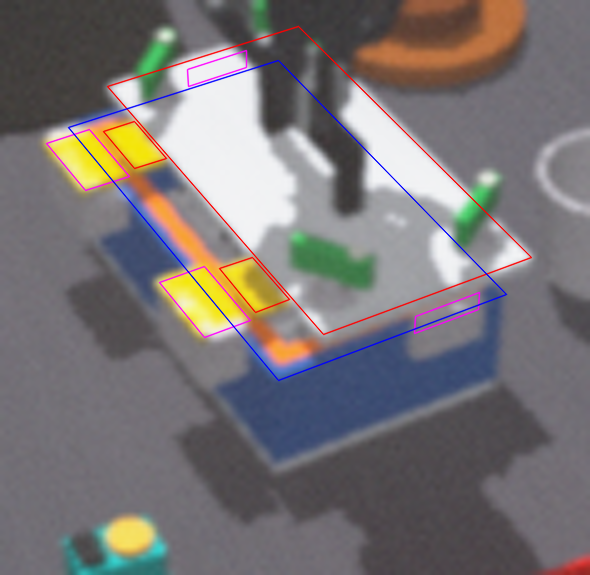

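The overlay matches both the chamber and the cover to about 1 mm, so the cover sits at x=+20, y≈0. I'll press the +x edge onto the stops to tilt the tongues down.

```bash
for k in 1; do
python3 -m creep '0 0 0 0.013 0;0 0 0 0.013 0;0 0 0 0.013 0' 
python3 -m creep '0 0 0 0.013 0;0 0 0 0.013 0;0 0 0 0.013 0' 
python3 -m creep '0 0 0 0.013 0;0 0 0 0.013 0;0 0 0 0.013 0' ; done | grep -v rot
python3 - <<'E'
from h import *
say()
camera('side')
for n in 'cover_handle','cover_tongue','cover','wing1':
    for d in spot_point(n,'side')[:4]: print('side',n,np.round(d['at'],4),round(d['conf'],2))
E
```

```text
clock: 36.45
eef_pos: [0.5806, 0.0278, 0.1431]
ft_force: [-4.7, 0.6, 3.3]
grip_width: 0.0141
grasp_force: 61.5
clock: 36.83
eef_pos: [0.5802, 0.0278, 0.1426]
ft_force: [-9.7, 0.5, 10.4]
grip_width: 0.0142
grasp_force: 62.5
clock: 37.2
eef_pos: [0.5799, 0.0277, 0.142]
ft_force: [-13.4, -0.4, 18.4]
grip_width: 0.0139
grasp_force: 63.5
t 37.2 p [0.5799 0.0277 0.142 ] ang 8.2 F [-13.4  -0.4  18.4] w 0.0139 gf 63.5
side cover_handle [0.5791 0.0279 0.1236] 0.67
side cover_tongue [0.498  0.0157 0.0715] 0.96
side cover [0.5799 0.0325 0.0836] 0.85
side cover [0.5814 0.031  0.1235] 0.66
side wing1 [ 0.549  -0.0743  0.1092] 0.7
side wing1 [ 0.4286  0.5015 -0.0029] 0.52
side wing1 [ 0.6401 -0.0632  0.1097] 0.51
side wing1 [0.5227 0.1206 0.1105] 0.45
```

```bash
for k in 1; do
python3 -m creep '0 0 0 0.013 0;0 0 0 0.013 0;0 0 0 0.013 0' 
python3 -m creep '0 0 0 0.013 0;0 0 0 0.013 0;0 0 0 0.013 0' 
python3 -m creep '0 0 0 0.013 0;0 0 0 0.013 0;0 0 0 0.013 0' ; done 
python3 ov.py o2 20 0 8 -0.09
```

```text
clock: 37.83
eef_pos: [0.5791, 0.0276, 0.1408]
tool_rot: [0.655, 0.756, -0.0, 0.0]
ft_force: [-16.7, -1.9, 23.1]
grip_width: 0.0137
grasp_force: 65.0
clock: 38.2
eef_pos: [0.5785, 0.0275, 0.1391]
tool_rot: [0.655, 0.756, -0.0, -0.0]
ft_force: [-19.0, -1.7, 26.7]
grip_width: 0.014
grasp_force: 68.2
clock: 38.58
eef_pos: [0.5782, 0.0274, 0.1386]
tool_rot: [0.655, 0.756, -0.0, 0.0]
ft_force: [-22.5, -2.1, 33.0]
grip_width: 0.0137
grasp_force: 70.3
```

View pics/o2.png

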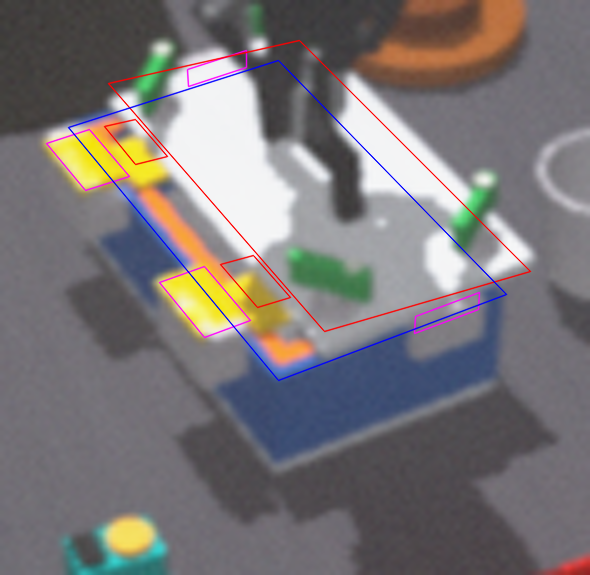

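```bash
cat > tl.py <<'E'
from h import *
from scipy.optimize import least_squares
C=np.array([.5605,.0275,.068]); a=np.radians(8.3); Rc=np.array([[np.cos(a),-np.sin(a),0],[np.sin(a),np.cos(a),0],[0,0,1]])
# features: 2 tongues' yellow centroids & green wing centroids in side view -> cover x,z,tilt (y~0)
im=camera('side'); hsv=cv2.cvtColor(im,cv2.COLOR_RGB2HSV); say()
y=(cv2.inRange(hsv,(24,130,60),(33,255,255))>0); g=cv2.inRange(hsv,(50,90,50),(75,255,255))>0
def blobs(m,a0):
    n,l,s,c=cv2.connectedComponentsWithStats(m.astype(np.uint8)); return [c[k].round(1).tolist()+[int(s[k,4])] for k in range(1,n) if s[k,4]>a0 and 270<c[k,0]<390 and 170<c[k,1]<290]
print('yel',blobs(y,12)); print('grn',blobs(g,12))
P=np.array([[-44,100,30.5],[-44,-100,30.5],[44,-100,30.5],[-74,70,5],[-74,-70,5]])
for cx,t in ((20,0),(20,.05),(20,.09),(17,.09),(8,.08)):
    # pivot: underside on stop inner-top edge (67,12)
    Q=R.from_euler('y',t).apply(P); d=67-cx; cz=12-d*np.tan(t)
    t_=R.from_euler('y',-t); Q=t_.apply(P)+[cx,0,cz]; print(cx,t,'z',round(cz,1),proj('side',C+Q/1000@Rc.T).round(1).tolist())
E
python3 tl.py
```

```text
t 38.67 p [0.5782 0.0274 0.1386] ang 8.2 F [-22.6  -2.8  33. ] w 0.0143 gf 70.3
yel [[283.3, 211.6, 153], [305.6, 239.2, 171], [287.6, 286.6, 32]]
grn [[291.9, 195.1, 42], [355.8, 222.5, 40], [327.1, 234.5, 81]]
20 0 z 12.0 [[292.8, 192.9], [328.1, 231.9], [356.8, 221.6], [288.5, 208.6], [312.3, 236.5]]
20 0.05 z 9.6 [[292.4, 194.4], [327.6, 233.4], [356.3, 221.8], [288.5, 210.3], [312.3, 238.3]]
20 0.09 z 7.8 [[292.1, 195.5], [327.2, 234.7], [355.9, 222.1], [288.5, 211.7], [312.3, 239.7]]
17 0.09 z 7.5 [[291.2, 195.9], [326.2, 235.1], [354.9, 222.5], [287.6, 212.1], [311.3, 240.1]]
8 0.08 z 7.3 [[288.5, 196.7], [323.2, 236.1], [352.1, 223.7], [284.7, 212.9], [308.3, 241.0]]
```

Wing and tongue pixels give a tilt of about 0.085 rad with the tongues down on the rim. I'll ease the pressure and slide the cover toward the hooks (-x).

```bash
python3 -m creep '0 0 0 -0.015 0;0 0 0 -0.02 0;0 0 0 -0.02 0;0 0 -0.02 -0.02 0;0 0 -0.03 -0.02 0;0 0 -0.03 -0.02 0'
python3 -m creep '0 0 -0.01 0 0;0 0 -0.02 0 0;0 0 -0.03 0 0;0 0 -0.03 0 0'
python3 tl.py
```

```text
clock: 39.42
eef_pos: [0.5783, 0.0274, 0.1393]
tool_rot: [0.655, 0.756, 0.003, 0.002]
ft_force: [-6.3, 0.1, 12.9]
grip_width: 0.0139
grasp_force: 65.4
clock: 39.92
eef_pos: [0.577, 0.0271, 0.1388]
tool_rot: [0.655, 0.756, 0.005, 0.004]
ft_force: [4.5, 1.5, 7.2]
grip_width: 0.0143
grasp_force: 65.1
t 39.98 p [0.577  0.0271 0.1388] ang 8.2 F [4.9 0.6 6.2] w 0.0141 gf 65.1
yel [[283.1, 211.6, 149], [305.0, 239.2, 162], [287.6, 286.6, 32]]
grn [[291.6, 195.3, 40], [355.7, 222.5, 41], [327.0, 234.7, 75]]
20 0 z 12.0 [[292.8, 192.9], [328.1, 231.9], [356.8, 221.6], [288.5, 208.6], [312.3, 236.5]]
20 0.05 z 9.6 [[292.4, 194.4], [327.6, 233.4], [356.3, 221.8], [288.5, 210.3], [312.3, 238.3]]
20 0.09 z 7.8 [[292.1, 195.5], [327.2, 234.7], [355.9, 222.1], [288.5, 211.7], [312.3, 239.7]]
17 0.09 z 7.5 [[291.2, 195.9], [326.2, 235.1], [354.9, 222.5], [287.6, 212.1], [311.3, 240.1]]
8 0.08 z 7.3 [[288.5, 196.7], [323.2, 236.1], [352.1, 223.7], [284.7, 212.9], [308.3, 241.0]]
```

```bash
python3 -m creep '0 0 -0.01 0 0;0 0 -0.02 0 0;0 0 -0.03 0 0;0 0 -0.03 0 0'
python3 -m creep '0 0 -0.01 0 0;0 0 -0.02 0 0;0 0 -0.03 0 0;0 0 -0.03 0 0'
python3 tl.py | head -3
```

```text
clock: 40.48
eef_pos: [0.5725, 0.0263, 0.1386]
tool_rot: [0.655, 0.756, 0.004, 0.004]
ft_force: [4.7, 1.3, 5.7]
grip_width: 0.0139
grasp_force: 64.7
clock: 40.98
eef_pos: [0.5678, 0.0256, 0.1383]
tool_rot: [0.655, 0.756, 0.004, 0.004]
ft_force: [5.3, 1.1, 4.9]
grip_width: 0.0142
grasp_force: 64.4
t 41.02 p [0.5678 0.0256 0.1383] ang 8.2 F [5.3 0.4 4.9] w 0.0138 gf 64.4
yel [[281.7, 211.9, 128], [303.7, 239.4, 137], [287.5, 286.6, 33]]
grn [[288.7, 196.4, 40], [352.6, 223.9, 45], [323.7, 235.9, 77]]
```

```bash
python3 -m creep '0 0 -0.01 0 0;0 0 -0.025 0 0;0 0 -0.025 0 0;0 0 -0.025 0 0'
python3 -m creep '0 0 0 -0.02 0;0 0 0 -0.04 0;0 0 0 -0.06 0;0 0 0 -0.06 0'
python3 tl.py | head -3
python3 -m creep '0 0 0 -0.02 0;0 0 0 -0.04 0;0 0 0 -0.06 0;0 0 0 -0.06 0'
python3 tl.py | head -3
```

```text
clock: 41.52
eef_pos: [0.5638, 0.0251, 0.1381]
tool_rot: [0.655, 0.756, 0.004, 0.004]
ft_force: [4.2, 0.4, 4.7]
grip_width: 0.014
grasp_force: 64.2
clock: 42.02
eef_pos: [0.5559, 0.0245, 0.1415]
tool_rot: [0.655, 0.756, -0.003, -0.003]
ft_force: [-4.1, 0.7, -13.9]
grip_width: 0.0138
grasp_force: 60.5
t 42.08 p [0.5559 0.0245 0.1415] ang 8.2 F [ -4.2  -0.2 -15.1] w 0.0143 gf 60.4
yel [[279.5, 211.7, 92], [301.2, 239.1, 97], [287.5, 286.6, 34]]
grn [[284.5, 196.1, 47], [348.3, 224.9, 46], [319.2, 235.9, 87]]
clock: 42.58
eef_pos: [0.5542, 0.0244, 0.149]
tool_rot: [0.655, 0.756, -0.005, -0.005]
ft_force: [-6.5, -0.5, -21.5]
grip_width: 0.0137
grasp_force: 65.9
t 42.62 p [0.5542 0.0244 0.149 ] ang 8.2 F [ -7.4  -0.6 -22.1] w 0.0142 gf 65.9
yel [[279.6, 211.4, 96], [301.4, 238.8, 98], [287.6, 286.5, 33]]
grn [[284.2, 195.7, 43], [348.3, 221.9, 47], [319.4, 235.2, 79]]
```

```bash
cat > fit.py <<'E'
from h import *
from scipy.optimize import least_squares
C=np.array([.5605,.0275,.068]); a=np.radians(8.3); Rc=np.array([[np.cos(a),-np.sin(a),0],[np.sin(a),np.cos(a),0],[0,0,1]])
im=camera('side'); hsv=cv2.cvtColor(im,cv2.COLOR_RGB2HSV); say()
g=cv2.inRange(hsv,(50,90,50),(75,255,255))>0
n,l,s,c=cv2.connectedComponentsWithStats(g.astype(np.uint8))
P=np.array([[-44,100,30.5],[-44,-100,30.5],[44,-100,30.5]])
f=lambda v: proj('side',C+(R.from_euler('y',-v[3]).apply(P)+v[:3])/1000@Rc.T)
b=[c[k] for k in range(1,n) if s[k,4]>20]; e=f([5,0,8,.05]); obs=np.array([min(b,key=lambda q:np.hypot(*(q-u))) for u in e])
r=least_squares(lambda v:np.r_[(f(v)-obs).ravel()],[5,0,5,.05]); v=r.x; print('cover x,y,z mm',v[:3].round(1),'tilt',v[3].round(3),'tongue',(R.from_euler('y',-v[3]).apply([-84,0,0])+v[:3]).round(1),'cost',round(r.cost,2))
E
python3 fit.py
python3 -m creep '0 0 0 -0.02 0;0 0 0 -0.03 0;0 0 0 -0.03 0'
python3 fit.py
```

```text
t 42.67 p [0.5542 0.0244 0.149 ] ang 8.2 F [ -6.1  -0.9 -22.5] w 0.0139 gf 65.9
cover x,y,z mm [-4.6 -2.8 19.3] tilt 0.112 tongue [-88.1  -2.8   9.9] cost 0.06
clock: 43.05
eef_pos: [0.555, 0.0245, 0.1538]
tool_rot: [0.655, 0.756, -0.004, -0.004]
ft_force: [-5.5, -0.3, -21.7]
grip_width: 0.0145
grasp_force: 69.7
t 43.1 p [0.5551 0.0245 0.1539] ang 8.2 F [ -5.   -0.4 -21.7] w 0.0138 gf 69.8
cover x,y,z mm [ 0.7  0.8 20.8] tilt 0.176 tongue [-82.    0.8   6.1] cost 0.05
```

Step 2 looks met: the cover is tilted about 0.18 rad with the tongues captured at x≈-82 mm. I'll swing it down gently, drifting +x slightly as it flattens.

```bash
python3 -m creep '0 0 0.005 0.02 0;0 0 0.01 0.04 0;0 0 0.01 0.04 0;0 0 0.01 0.04 0'
python3 -m creep '0 0 0.005 0.02 0;0 0 0.01 0.04 0;0 0 0.01 0.04 0;0 0 0.01 0.04 0'
python3 fit.py
```

```text
clock: 43.6
eef_pos: [0.562, 0.025, 0.1531]
tool_rot: [0.655, 0.756, 0.001, 0.001]
ft_force: [0.2, -0.5, -9.6]
grip_width: 0.0143
grasp_force: 65.9
clock: 44.1
eef_pos: [0.5622, 0.0252, 0.146]
tool_rot: [0.655, 0.756, 0.0, 0.0]
ft_force: [0.5, 0.8, -7.0]
grip_width: 0.0138
grasp_force: 64.4
t 44.15 p [0.5623 0.0252 0.146 ] ang 8.2 F [ 0.8 -0.9 -6.8] w 0.0139 gf 64.4
cover x,y,z mm [ 4.6 -3.7 16.9] tilt 0.14 tongue [-78.6  -3.7   5.2] cost 0.04
```

```bash
python3 -m creep '0 0 -0.02 0 0;0 0 -0.04 0 0;0 0 -0.04 0 0;0 0 -0.04 0 0'
python3 fit.py
python3 -m creep '0 0 0 0.01 0;0 0 0 0.02 0;0 0 0 0.02 0;0 0 0 0.02 0'
python3 -m creep '0 0 0 0.01 0;0 0 0 0.02 0;0 0 0 0.02 0;0 0 0 0.02 0'
python3 fit.py
```

```text
clock: 44.65
eef_pos: [0.5563, 0.0243, 0.146]
tool_rot: [0.655, 0.756, 0.0, 0.0]
ft_force: [-0.3, 0.6, -7.0]
grip_width: 0.0138
grasp_force: 64.3
t 44.7 p [0.5563 0.0243 0.146 ] ang 8.2 F [ 0.1  0.1 -7.9] w 0.0138 gf 64.3
cover x,y,z mm [-1.4 -3.5 17.4] tilt 0.141 tongue [-84.5  -3.5   5.6] cost 0.01
clock: 45.2
eef_pos: [0.5572, 0.0245, 0.1438]
tool_rot: [0.655, 0.756, 0.001, 0.001]
ft_force: [1.5, 1.2, -2.0]
grip_width: 0.0142
grasp_force: 62.7
clock: 45.7
eef_pos: [0.5563, 0.0243, 0.1398]
tool_rot: [0.655, 0.756, -0.0, 0.0]
ft_force: [3.8, 0.9, -2.7]
grip_width: 0.0139
grasp_force: 57.6
t 45.75 p [0.5563 0.0243 0.1399] ang 8.2 F [ 2.9 -0.3 -2.4] w 0.0139 gf 57.6
cover x,y,z mm [-4.3 -2.3  9. ] tilt 0.064 tongue [-88.1  -2.3   3.6] cost 0.01
```

```bash
python3 -m creep '0 0 0.01 0.01 0;0 0 0.015 0.02 0;0 0 0.015 0.02 0;0 0 0.015 0.02 0'
python3 -m creep '0 0 0.005 0.01 0;0 0 0.01 0.02 0;0 0 0.01 0.02 0;0 0 0.01 0.02 0'
python3 fit.py
```

```text
clock: 46.25
eef_pos: [0.5581, 0.0246, 0.137]
tool_rot: [0.655, 0.756, -0.0, -0.0]
ft_force: [0.2, -0.0, 0.7]
grip_width: 0.0141
grasp_force: 59.1
clock: 46.75
eef_pos: [0.56, 0.0248, 0.1338]
tool_rot: [0.655, 0.756, 0.0, 0.0]
ft_force: [0.9, -0.6, -1.1]
grip_width: 0.0138
grasp_force: 60.2
t 46.8 p [0.56   0.0248 0.1338] ang 8.2 F [ 2.3  0.6 -0.6] w 0.014 gf 60.2
cover x,y,z mm [-4.1 -1.6  2.1] tilt -0.021 tongue [-88.1  -1.6   3.9] cost 0.01
```

```bash
python3 -m creep '0 0 0 0.008 0;0 0 0 0.015 0;0 0 0 0.015 0;0 0 0 0.015 0'
python3 -m creep '0 0 0 0.008 0;0 0 0 0.015 0;0 0 0 0.015 0;0 0 0 0.015 0'
python3 fit.py; python3 ov.py o3 0 0 0 0
```

```text
clock: 47.3
eef_pos: [0.5603, 0.0249, 0.1332]
tool_rot: [0.655, 0.756, 0.001, 0.001]
ft_force: [0.1, -0.4, 7.3]
grip_width: 0.0138
grasp_force: 61.2
clock: 47.8
eef_pos: [0.5603, 0.0249, 0.1332]
tool_rot: [0.655, 0.756, 0.001, 0.001]
ft_force: [-5.4, 0.4, 19.4]
grip_width: 0.0139
grasp_force: 62.5
t 47.85 p [0.5603 0.0248 0.1332] ang 8.2 F [-4.5 -0.6 17.9] w 0.0142 gf 62.5
cover x,y,z mm [-4.7 -2.6  2.1] tilt -0.026 tongue [-88.7  -2.6   4.3] cost 0.02
```

View pics/o3.png

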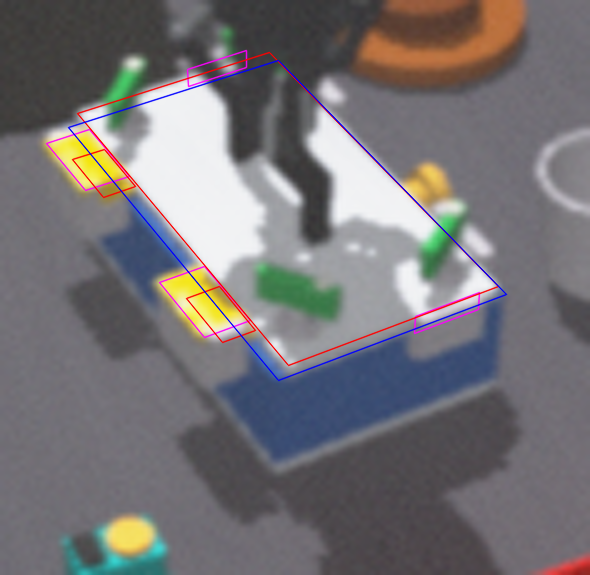

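The red outline at home matches the cover: it is flat, with the tongues under the hooks. I'll relieve the press, release, and retreat to measure the wings.

```bash
python3 -m creep '0 0 0 -0.02 0;0 0 0 -0.03 0;0 0 0 -0.03 0;0.4 0 0 -0.03 0;0.4 0 0 -0.03 0;0.4 0 0 -0.03 0'
python3 -m creep '0.4 0 0 -0.2 0;0.4 0 0 -0.6 0;0.4 0 0 -0.6 0;0.4 0 0 -0.6 0'|head -3
python3 -m creep '0.4 -0.7 -1 0 0;0.4 -0.7 -1 0 0;0.4 -0.7 -1 0 0;0.4 -0.7 -1 0 0'|head -3
python3 -m creep '0.4 -0.8 -0.4 0 0;0.4 -0.8 -0.4 0 0;0.4 -0.8 -0.4 0 0;0.4 -0.8 -0.4 0 0'|head -3
cat > wing.py <<'E'
from h import *
C0=np.array([.5605,.0275]); a=np.radians(8.3)
im=camera('top'); hsv=cv2.cvtColor(im,cv2.COLOR_RGB2HSV)
g=cv2.inRange(hsv,(50,90,50),(75,255,255))>0
n,l,s,c=cv2.connectedComponentsWithStats(g.astype(np.uint8))
for i,(x,y) in enumerate([(-44,100),(44,100),(44,-100),(-44,-100)]):
    W=C0+np.array([x*np.cos(a)-y*np.sin(a),x*np.sin(a)+y*np.cos(a)])/1000
    u=proj('top',[*W,.0985])[0]; k=min((k for k in range(1,n) if s[k,4]>15),key=lambda k:np.hypot(*(c[k]-u)))
    print('wing',i+1,'model',W.round(4),'px err',(c[k]-u).round(1),'seen',ray('top',c[k],.102)[0].round(4),rect('top',l==k,.105))
for cam in ('top','side'):
    if cam=='side': camera(cam)
    for nm in 'cover','cover_handle','cover_tongue','wing1':
        for d in spot_point(nm,cam)[:4]: print(cam,nm,np.round(d['at'],4),round(d['conf'],2))
cv2.imwrite('pics/w.png',cv2.resize(im[195:290,255:375,::-1],None,fx=6,fy=6,interpolation=cv2.INTER_CUBIC)); say()
E
python3 wing.py
```

```text
clock: 48.65
eef_pos: [0.5596, 0.0249, 0.1336]
tool_rot: [0.655, 0.756, -0.0, -0.0]
ft_force: [-0.8, -0.8, 0.1]
grip_width: 0.0344
grasp_force: 0.0
clock: 49.15
eef_pos: [0.5598, 0.0249, 0.2239]
tool_rot: [0.655, 0.756, 0.0, 0.0]
clock: 49.65
eef_pos: [0.4222, -0.102, 0.2222]
tool_rot: [0.657, 0.754, -0.001, -0.002]
clock: 50.15
eef_pos: [0.3839, -0.2275, 0.2228]
tool_rot: [0.655, 0.755, 0.0, -0.001]
wing 1 model [0.5025 0.1201] px err [2.5 1.3] seen [0.4983 0.1123 0.102 ] (array([498.1, 112.4]), array([31.5,  8.3]), 52.7)
wing 2 model [0.5896 0.1328] px err [-0.8  1.6] seen [0.584  0.1348 0.102 ] (array([584.4, 134.6]), array([29.5,  8.5]), -43.0)
wing 3 model [ 0.6185 -0.0651] px err [2.3 1.3] seen [ 0.6139 -0.0719  0.102 ] (array([613.2, -72.6]), array([33.7,  8.5]), 45.6)
wing 4 model [ 0.5314 -0.0778] px err [-0.4  1.3] seen [ 0.5269 -0.0765  0.102 ] (array([526.2, -75.7]), array([31.6,  8.3]), -48.8)
top cover [0.5614 0.0263 0.1104] 0.6
top cover [0.4731 0.0118 0.0642] 0.5
top cover_handle [0.5585 0.0266 0.1091] 0.62
top cover_tongue [0.4756 0.0129 0.0657] 0.68
top wing1 [0.5865 0.1294 0.1036] 0.62
top wing1 [0.5047 0.1177 0.0969] 0.6
top wing1 [ 0.6185 -0.0667  0.0992] 0.58
top wing1 [ 0.5285 -0.0796  0.0964] 0.46
side cover [ 0.5569 -0.4974  0.0046] 0.67
side cover [0.5615 0.0289 0.0709] 0.55
side cover_handle [0.5588 0.0256 0.1102] 0.56
side wing1 [ 0.5296 -0.0772  0.1045] 0.55
side wing1 [ 0.6182 -0.0661  0.0964] 0.43
side wing1 [0.5907 0.1336 0.0987] 0.41
t 50.65 p [ 0.3843 -0.2273  0.224 ] ang 8.2 F [-0.2 -0.3 -0.2] w 0.0344 gf 0.0
```

View pics/w.png

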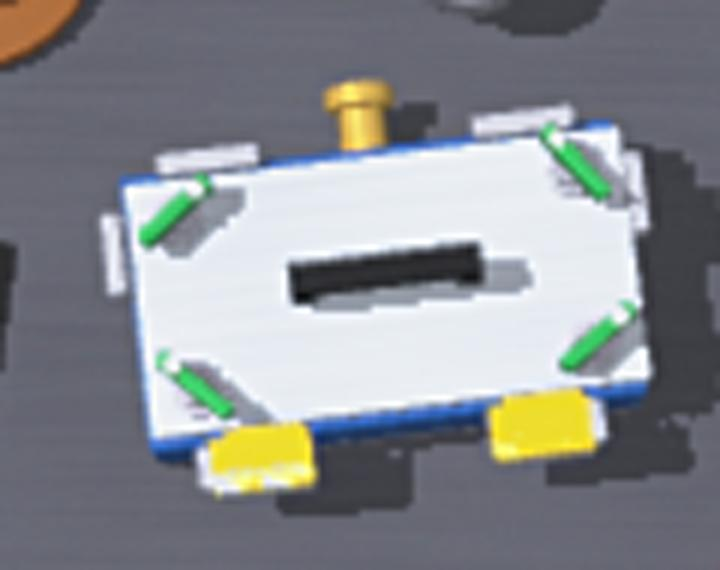

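The cover is home. The wing angles (52.7, -43, 45.6, -48.8° in world) imply screws at about 0.01, 0.11, 0.13 and 0.21 rad, which fits the stated start range. I'll tighten in the order 1, 3, 2, 4.

```bash
cat > gw.py <<'E'
from h import *
import sys
W={1:(.5015,.1186),2:(.5886,.1313),3:(.6175,-.0666),4:(.5304,-.0793)}
def gw(i,blade,z=.17):
    o,p,r=st(); x,y=W[i]; cur=np.degrees(np.arctan2(*r.as_matrix()[[1,0],1])); q6=o['joint_pos'][5]-o['joint_pos'][0]+np.arctan2(y,x)
    best=None
    for k in range(-3,4):
        d=blade+90-cur+180*k
        q=q6-np.radians(d)
        if -2.95<q<1.55 and abs(d)<180 and (best is None or abs(d)<abs(best[0])): best=(d,q)
    d,q=best; r=r*R.from_euler('z',-d,degrees=True); s=r.inv().apply(np.array([x,y,z])-p)/.15; n=int(np.ceil(abs(s).max()))
    print('wing',i,'turn %.3f rows %d'%(-d/180,np.ceil(abs(d)/10.7)+1),'end q6 %.2f'%q,'shift',s.round(3),n,'x',(s/n).round(3)); say()
if __name__=='__main__': gw(int(sys.argv[1]),float(sys.argv[2]),float(sys.argv[3]) if len(sys.argv)>3 else .17)
E
python3 gw.py 1 52.7
```

```text
wing 1 turn -0.747 rows 14 end q6 -0.69 shift [-2.308  0.776  0.36 ] 3 x [-0.769  0.259  0.12 ]
t 50.65 p [ 0.3843 -0.2273  0.224 ] ang 8.2 F [-0.2 -0.3 -0.2] w 0.0344 gf 0.0
```

```bash
python3 -m creep '0.3 0 0 0 -0.6;0.3 0 0 0 -0.6;0.3 0 0 0 -0.6;0.3 0 0 0 -0.6;0.3 0 0 0 -0.6;0.3 0 0 0 -0.6;0.3 0 0 0 -0.6;0.3 0 0 0 -0.6;0.3 0 0 0 -0.6;0.3 0 0 0 -0.6;0.3 0 0 0 -0.6;0.3 0 0 0 -0.6'|head -1
python3 -m creep '0.3 0 0 0 -0.147;0.3 0 0 0 -0.147;0.3 0 0 0 -0.147;0.3 0 0 0 -0.147'|head -2
python3 -m creep '0.3 -0.769 0.259 0.12 0;0.3 -0.769 0.259 0.12 0;0.3 -0.769 0.259 0.12 0'|head -2
python3 -m creep '0.3 -0.769 0.259 0.12 0;0.3 -0.769 0.259 0.12 0;0.3 -0.769 0.259 0.12 0'|head -2
python3 -m creep '0.3 -0.769 0.259 0.12 0;0.3 -0.769 0.259 0.12 0;0.3 -0.769 0.259 0.12 0;0.3 -0.769 0.259 0.12 0'|head -2
python3 gw.py 1 52.7 .11
```

```text
clock: 52.15
clock: 52.65
eef_pos: [0.384, -0.2277, 0.2239]
clock: 53.02
eef_pos: [0.4236, -0.1091, 0.2053]
clock: 53.4
eef_pos: [0.4629, 0.0051, 0.1874]
clock: 53.9
eef_pos: [0.5011, 0.1164, 0.1698]
wing 1 turn -0.001 rows 2 end q6 -0.69 shift [-0.014  0.007  0.399] 1 x [-0.014  0.007  0.399]
t 53.9 p [0.5011 0.1164 0.1698] ang 142.5 F [ 0.5 -0.1 -0.5] w 0.0251 gf 0.0
```

```bash
python3 -m creep '0.3 -0.014 0.007 0.25 0;0.3 -0.014 0.007 0.399 0;0.3 -0.014 0.007 0.399 0;0.3 -0.014 0.007 0.399 0;0 -0.014 0.007 0.399 0;0 -0.014 0.007 0.399 0;0 -0.014 0.007 0.399 0;0 -0.014 0.007 0.399 0'
python3 -m creep '0 0 0 0 0.05;0 0 0 0 0.1;0 0 0 0 0.15;0 0 0 0 0.2;0 0 0 0 0.25;0 0 0 0 0.3;0 0 0 0 0.35;0 0 0 0 0.4;0 0 0 0 0.414;0 0 0 0 0.414;0 0 0 0 0.414'
python3 -m creep '0.28 0 0 0 0;0.28 0 0 0 0;0.28 0 0 0 0;0.28 0 0 -0.2 0;0.28 0 0 -0.4 0;0.28 0 0 -0.4 0;0.28 0 0 -0.4 0'
python3 gw.py 3 45.6
```

```text
clock: 54.9
eef_pos: [0.5034, 0.1199, 0.1128]
tool_rot: [-0.443, 0.897, -0.001, 0.002]
ft_force: [-0.8, -2.2, 7.5]
grip_width: 0.0078
grasp_force: 78.8
clock: 56.28
eef_pos: [0.504, 0.1179, 0.1127]
tool_rot: [0.191, 0.982, -0.002, 0.003]
ft_force: [0.5, -7.6, 6.8]
grip_width: 0.0073
grasp_force: 78.8
clock: 57.15
eef_pos: [0.5013, 0.1203, 0.1693]
tool_rot: [0.19, 0.982, -0.0, -0.001]
ft_force: [-0.7, 0.9, -0.9]
grip_width: 0.0239
grasp_force: 0.0
wing 3 turn -0.375 rows 8 end q6 -0.90 shift [ 0.348 -1.425 -0.005] 2 x [ 0.174 -0.713 -0.003]
t 57.15 p [0.5013 0.1203 0.1693] ang 68.1 F [-0.7  0.9 -0.9] w 0.0239 gf 0.0
```

```bash
python3 -m creep '0.3 0 0 0 -0.375;0.3 0 0 0 -0.375;0.3 0 0 0 -0.375;0.3 0 0 0 -0.375;0.3 0 0 0 -0.375;0.3 0 0 0 -0.375;0.3 0 0 0 -0.375;0.3 0 0 0 -0.375'|head -1
python3 -m creep '0.3 0.174 -0.713 0 0;0.3 0.174 -0.713 0 0;0.3 0.174 -0.713 0 0'|head -2
python3 -m creep '0.3 0.174 -0.713 0 0;0.3 0.174 -0.713 0 0;0.3 0.174 -0.713 0 0;0.3 0.174 -0.713 0 0'|head -2
python3 gw.py 3 45.6 .11
```

```text
clock: 58.15
clock: 58.52
eef_pos: [0.561, 0.0242, 0.1689]
clock: 59.02
eef_pos: [0.6172, -0.0657, 0.1691]
wing 3 turn 0.000 rows 2 end q6 -0.90 shift [ 0.003 -0.006  0.394] 1 x [ 0.003 -0.006  0.394]
t 59.02 p [ 0.6172 -0.0657  0.1691] ang 135.6 F [ 0.1 -0.2  0.2] w 0.0254 gf 0.0
```

Good. I'll turn wing 3 by the same amount, then look at wings 1 and 3 before going on.

```bash
python3 -m creep '0.3 0 0 0.25 0;0.3 0 0 0.394 0;0.3 0 0 0.394 0;0.3 0 0 0.394 0;0 0 0 0.394 0;0 0 0 0.394 0;0 0 0 0.394 0;0 0 0 0.394 0'
python3 -m creep '0 0 0 0 0.05;0 0 0 0 0.1;0 0 0 0 0.15;0 0 0 0 0.2;0 0 0 0 0.25;0 0 0 0 0.3;0 0 0 0 0.35;0 0 0 0 0.39;0 0 0 0 0.39;0 0 0 0 0.39'
python3 -m creep '0.28 0 0 0 0;0.28 0 0 0 0;0.28 0 0 0 0;0.28 0 0 -0.2 0;0.28 0 0 -0.4 0;0.28 0 0 -0.4 0;0.28 0 0 -0.4 0'
python3 gw.py 2 -43
python3 wing.py | grep -v cover
python3 - <<'E'
from h import *
im=camera('side'); cv2.imwrite('pics/w2.png',cv2.resize(im[180:280,265:385,::-1],None,fx=5,fy=5,interpolation=cv2.INTER_CUBIC))
E
```

```text
clock: 60.02
eef_pos: [0.619, -0.066, 0.1131]
tool_rot: [-0.388, 0.922, -0.0, 0.002]
ft_force: [-1.2, 3.5, 5.6]
grip_width: 0.0071
grasp_force: 61.4
clock: 61.28
eef_pos: [0.6193, -0.0676, 0.1131]
tool_rot: [0.213, 0.977, -0.001, 0.002]
ft_force: [-0.7, -1.9, 4.6]
grip_width: 0.0076
grasp_force: 61.3
clock: 62.15
eef_pos: [0.6177, -0.0664, 0.1701]
tool_rot: [0.213, 0.977, -0.0, -0.001]
ft_force: [-0.6, -0.4, 0.3]
grip_width: 0.0239
grasp_force: 0.0
wing 2 turn 0.102 rows 3 end q6 0.97 shift [1.041e+00 8.320e-01 1.000e-03] 2 x [0.521 0.416 0.   ]
t 62.15 p [ 0.6177 -0.0664  0.1701] ang 65.4 F [-0.6 -0.4  0.3] w 0.0239 gf 0.0
wing 1 model [0.5025 0.1201] px err [-0.1  1.9] seen [0.4965 0.1201 0.102 ] (array([495.9, 120.1]), array([33. ,  9.3]), -24.6)
wing 2 model [0.5896 0.1328] px err [-0.7  1.5] seen [0.5845 0.1346 0.102 ] (array([585.2, 133.9]), array([31.5,  8.5]), -43.0)
wing 3 model [ 0.6185 -0.0651] px err [-67.3   9.5] seen [0.5845 0.1346 0.102 ] (array([585.2, 133.9]), array([31.5,  8.5]), -43.0)
wing 4 model [ 0.5314 -0.0778] px err [-67.2  10. ] seen [0.4965 0.1201 0.102 ] (array([495.9, 120.1]), array([33. ,  9.3]), -24.6)
top wing1 [0.5039 0.1182 0.1008] 0.59
top wing1 [0.5887 0.1293 0.1032] 0.44
side wing1 [ 0.5258 -0.08    0.0995] 0.62
side wing1 [ 0.6213 -0.0644  0.0971] 0.45
side wing1 [0.5871 0.1311 0.1016] 0.43
side wing1 [0.5015 0.1153 0.0971] 0.41
t 62.65 p [ 0.6182 -0.0665  0.1708] ang 65.4 F [-0.7 -0.1  0.1] w 0.0238 gf 0.0
```

View pics/w2.png

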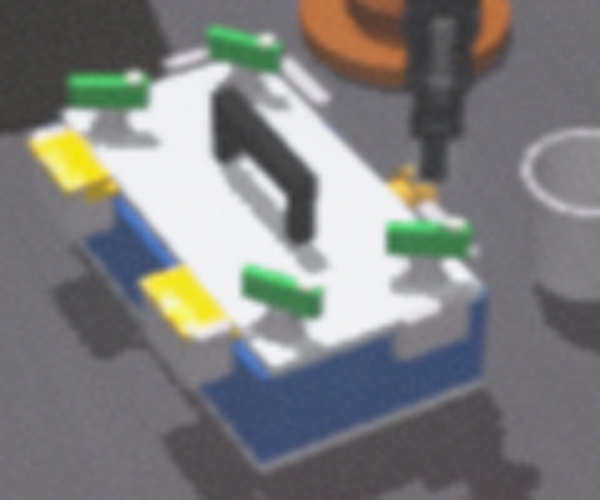

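Wings 1 (110,90) and 3 (430,240) have turned, and the cover stays flat on the gasket. Next are wings 2 and 4.

```bash
python3 -m creep '0.3 0 0 0 0.102;0.3 0 0 0 0.102;0.3 0 0 0 0.102'|head -1
python3 -m creep '0.3 0.521 0.416 0 0;0.3 0.521 0.416 0 0;0.3 0.521 0.416 0 0'|head -2
python3 -m creep '0.3 0.521 0.416 0 0;0.3 0.521 0.416 0 0;0.3 0.521 0.416 0 0;0.3 0.521 0.416 0 0'|head -2
python3 gw.py 2 -43 .11
```

```text
clock: 63.08
clock: 63.45
eef_pos: [0.6031, 0.0351, 0.1711]
clock: 63.95
eef_pos: [0.5891, 0.1304, 0.171]
wing 2 turn 0.000 rows 2 end q6 0.97 shift [0.007 0.002 0.406] 1 x [0.007 0.002 0.406]
t 63.95 p [0.5891 0.1304 0.171 ] ang 47.1 F [ 0.3 -0.5 -0.9] w 0.0261 gf 0.0
```

```bash
python3 -m creep '0.3 0.007 0 0.25 0;0.3 0.007 0 0.406 0;0.3 0.007 0 0.406 0;0.3 0.007 0 0.406 0;0 0.007 0 0.406 0;0 0.007 0 0.406 0;0 0.007 0 0.406 0;0 0.007 0 0.406 0'
python3 -m creep '0 0 0 0 0.05;0 0 0 0 0.1;0 0 0 0 0.15;0 0 0 0 0.2;0 0 0 0 0.25;0 0 0 0 0.3;0 0 0 0 0.35;0 0 0 0 0.4;0 0 0 0 0.4;0 0 0 0 0.4'
python3 -m creep '0.28 0 0 0 0;0.28 0 0 0 0;0.28 0 0 0 0;0.28 0 0 -0.2 0;0.28 0 0 -0.4 0;0.28 0 0 -0.4 0;0.28 0 0 -0.4 0'
python3 gw.py 4 -48.8
```

```text
clock: 64.95
eef_pos: [0.5895, 0.1314, 0.1128]
tool_rot: [0.366, 0.93, 0.0, 0.002]
ft_force: [-0.3, -1.1, 5.3]
grip_width: 0.0073
grasp_force: 75.6
clock: 66.2
eef_pos: [0.5897, 0.1314, 0.1128]
tool_rot: [0.843, 0.538, 0.002, 0.002]
ft_force: [0.6, -2.0, 5.4]
grip_width: 0.0076
grasp_force: 75.9
clock: 67.08
eef_pos: [0.5876, 0.132, 0.1692]
tool_rot: [0.843, 0.538, -0.001, -0.0]
ft_force: [-0.2, 0.6, -0.3]
grip_width: 0.0243
grasp_force: 0.0
wing 4 turn -0.367 rows 8 end q6 0.70 shift [-0.809 -1.215 -0.005] 2 x [-0.404 -0.607 -0.002]
t 67.08 p [0.5876 0.132  0.1692] ang -24.9 F [-0.2  0.6 -0.3] w 0.0243 gf 0.0
```

```bash
python3 -m creep '0.3 0 0 0 -0.367;0.3 0 0 0 -0.367;0.3 0 0 0 -0.367;0.3 0 0 0 -0.367;0.3 0 0 0 -0.367;0.3 0 0 0 -0.367;0.3 0 0 0 -0.367;0.3 0 0 0 -0.367'|head -1
python3 -m creep '0.3 -0.404 -0.607 0 0;0.3 -0.404 -0.607 0 0;0.3 -0.404 -0.607 0 0'|head -2
python3 -m creep '0.3 -0.404 -0.607 0 0;0.3 -0.404 -0.607 0 0;0.3 -0.404 -0.607 0 0;0.3 -0.404 -0.607 0 0'|head -2
python3 gw.py 4 -48.8 .11
```

```text
clock: 68.08
clock: 68.45
eef_pos: [0.5582, 0.0237, 0.1699]
clock: 68.95
eef_pos: [0.5311, -0.0783, 0.17]
wing 4 turn -0.001 rows 2 end q6 0.70 shift [-0.002 -0.008  0.4  ] 1 x [-0.002 -0.008  0.4  ]
t 68.95 p [ 0.5311 -0.0783  0.17  ] ang 41.1 F [ 0.3  0.1 -0.3] w 0.0259 gf 0.0
```

```bash
python3 -m creep '0.3 0 0 0.25 0;0.3 0 0 0.4 0;0.3 0 0 0.4 0;0.3 0 0 0.4 0;0 0 0 0.4 0;0 0 0 0.4 0;0 0 0 0.4 0;0 0 0 0.4 0'
python3 -m creep '0 0 0 0 0.05;0 0 0 0 0.1;0 0 0 0 0.15;0 0 0 0 0.2;0 0 0 0 0.25;0 0 0 0 0.3;0 0 0 0 0.35;0 0 0 0 0.37;0 0 0 0 0.37;0 0 0 0 0.37'
python3 -m creep '0.28 0 0 0 0;0.28 0 0 0 0;0.28 0 0 0 0;0.28 0 0 -0.2 0;0.28 0 0 -0.4 0;0.28 0 0 -0.4 0;0.28 0 0 -0.4 0'
python3 wing.py | grep -v cover
python3 - <<'E'
from h import *
# wing lines in side view: fit ends at mid-height, for angles
im=camera('side'); hsv=cv2.cvtColor(im,cv2.COLOR_RGB2HSV)
g=cv2.inRange(hsv,(50,90,50),(75,255,255))>0
n,l,s,c=cv2.connectedComponentsWithStats(g.astype(np.uint8))
for k in range(1,n):
    if s[k,4]>20: print(ray('side',c[k],.0985)[0].round(3),rect('side',l==k,.0985))
E
python3 gw.py 1 -21.8
```

```text
clock: 69.95
eef_pos: [0.532, -0.0791, 0.1124]
tool_rot: [0.414, 0.91, 0.001, 0.002]
ft_force: [-1.1, -0.2, 6.1]
grip_width: 0.0074
grasp_force: 116.8
clock: 71.2
eef_pos: [0.5317, -0.0792, 0.1124]
tool_rot: [0.846, 0.534, 0.001, 0.001]
ft_force: [-1.5, 0.2, 6.6]
grip_width: 0.0071
grasp_force: 117.0
clock: 72.08
eef_pos: [0.5301, -0.079, 0.1693]
tool_rot: [0.846, 0.534, -0.0, -0.0]
ft_force: [0.4, -0.1, -0.1]
grip_width: 0.0239
grasp_force: 0.0
wing 1 model [0.5025 0.1201] px err [-0.2  1.7] seen [0.497  0.1204 0.102 ] (array([496.2, 120.4]), array([33.4,  8.9]), -21.3)
wing 2 model [0.5896 0.1328] px err [-1.6 -1.1] seen [0.5921 0.1373 0.102 ] (array([591.6, 137.2]), array([29.6,  8. ]), 64.5)
wing 3 model [ 0.6185 -0.0651] px err [-68.2   7. ] seen [0.5921 0.1373 0.102 ] (array([591.6, 137.2]), array([29.6,  8. ]), 64.5)
wing 4 model [ 0.5314 -0.0778] px err [-67.3   9.9] seen [0.497  0.1204 0.102 ] (array([496.2, 120.4]), array([33.4,  8.9]), -21.3)
top wing1 [0.5027 0.1187 0.0987] 0.65
top wing1 [0.5507 0.4943 0.0014] 0.55
top wing1 [0.5872 0.1306 0.1003] 0.42
top wing1 [ 0.5573 -0.5015  0.0024] 0.17
side wing1 [0.5601 0.0299 0.0736] 0.75
side wing1 [ 0.5273 -0.0761  0.1036] 0.51
side wing1 [ 0.6238 -0.0645  0.098 ] 0.42
side wing1 [0.5013 0.1186 0.1   ] 0.41
t 72.58 p [ 0.5305 -0.0791  0.1698] ang -25.5 F [ 0.3 -0.4  0.3] w 0.024 gf 0.0
[0.5   0.125 0.099] (array([502.4, 127.1]), array([46.1, 29.6]), -20.7)
[ 0.619 -0.063  0.099] (array([620. , -63.6]), array([39.9, 25.3]), -24.7)
[ 0.564 -0.708  0.099] (array([ 555.1, -715.3]), array([151.3,  55.5]), 0.0)
wing 1 turn -0.520 rows 10 end q6 0.61 shift [ 0.669  1.152 -0.   ] 2 x [ 0.335  0.576 -0.   ]
t 72.62 p [ 0.5305 -0.0791  0.1699] ang -25.5 F [-0.9 -0.  -0.3] w 0.0238 gf 0.0
```

Round one is done, with all four screws near 1.3–1.4 rad. Round two uses the same order, to the stops.

```bash
python3 -m creep '0.3 0 0 0 -0.52;0.3 0 0 0 -0.52;0.3 0 0 0 -0.52;0.3 0 0 0 -0.52;0.3 0 0 0 -0.52;0.3 0 0 0 -0.52;0.3 0 0 0 -0.52;0.3 0 0 0 -0.52;0.3 0 0 0 -0.52;0.3 0 0 0 -0.52'|head -1
python3 -m creep '0.3 0.335 0.576 0 0;0.3 0.335 0.576 0 0;0.3 0.335 0.576 0 0'|head -2
python3 -m creep '0.3 0.335 0.576 0 0;0.3 0.335 0.576 0 0;0.3 0.335 0.576 0 0;0.3 0.335 0.576 0 0'|head -2
python3 gw.py 1 -21.9 .11
```

```text
clock: 73.88
clock: 74.25
eef_pos: [0.5157, 0.022, 0.1702]
clock: 74.75
eef_pos: [0.502, 0.1178, 0.17]
wing 1 turn -0.000 rows 2 end q6 0.61 shift [0.005 0.004 0.4  ] 1 x [0.005 0.004 0.4  ]
t 74.75 p [0.502  0.1178 0.17  ] ang 68.0 F [-0.6  0.8  0.3] w 0.0257 gf 0.0
```

```bash
python3 -m creep '0.3 0.005 0.004 0.25 0;0.3 0.005 0.004 0.4 0;0.3 0.005 0.004 0.4 0;0.3 0.005 0.004 0.4 0;0 0.005 0.004 0.4 0;0 0.005 0.004 0.4 0;0 0.005 0.004 0.4 0;0 0.005 0.004 0.4 0'|sed -n 2,6p
python3 -m creep '0 0 0 0 0.05;0 0 0 0 0.1;0 0 0 0 0.15;0 0 0 0 0.2;0 0 0 0 0.25;0 0 0 0 0.3;0 0 0 0 0.35;0 0 0 0 0.4;0 0 0 0 0.43;0 0 0 0 0.45;0 0 0 0 0.45'
python3 -c "
from h import *
say(); print(telemetry.get_obs()['ft_torque'])"
python3 -m creep '0.28 0 0 0 0;0.28 0 0 0 0;0.28 0 0 0 0;0.28 0 0 -0.2 0;0.28 0 0 -0.4 0;0.28 0 0 -0.4 0;0.28 0 0 -0.4 0'|head -2
python3 gw.py 3 -24.6
```

```text
eef_pos: [0.5028, 0.1193, 0.1125]
tool_rot: [0.19, 0.982, 0.0, 0.002]
ft_force: [-1.1, -2.2, 6.3]
grip_width: 0.0075
grasp_force: 102.1
clock: 77.12
eef_pos: [0.5036, 0.1198, 0.1125]
tool_rot: [0.782, 0.624, 0.003, 0.002]
ft_force: [1.0, -0.5, 6.3]
grip_width: 0.0078
grasp_force: 102.4
t 77.12 p [0.5036 0.1198 0.1125] ang -12.8 F [ 1.  -0.5  6.3] w 0.0078 gf 102.4
[-0.25266225 -0.32362879  0.45824626]
clock: 78.0
eef_pos: [0.5007, 0.1195, 0.1692]
wing 3 turn -0.435 rows 9 end q6 0.32 shift [-1.225 -0.804 -0.006] 2 x [-0.612 -0.402 -0.003]
t 78.0 p [0.5007 0.1195 0.1692] ang -12.9 F [-0.5  1.2 -0.2] w 0.0232 gf 0.0
```

```bash
python3 -m creep '0.3 0 0 0 -0.435;0.3 0 0 0 -0.435;0.3 0 0 0 -0.435;0.3 0 0 0 -0.435;0.3 0 0 0 -0.435;0.3 0 0 0 -0.435;0.3 0 0 0 -0.435;0.3 0 0 0 -0.435;0.3 0 0 0 -0.435'|head -1
python3 -m creep '0.3 -0.612 -0.402 0 0;0.3 -0.612 -0.402 0 0;0.3 -0.612 -0.402 0 0'|head -2
python3 -m creep '0.3 -0.612 -0.402 0 0;0.3 -0.612 -0.402 0 0;0.3 -0.612 -0.402 0 0;0.3 -0.612 -0.402 0 0'|head -2
python3 gw.py 3 -24.6 .11
```

```text
clock: 79.12
clock: 79.5
eef_pos: [0.5606, 0.0238, 0.1689]
clock: 80.0
eef_pos: [0.617, -0.0656, 0.1691]
wing 3 turn 0.000 rows 2 end q6 0.32 shift [-0.007 -0.004  0.394] 1 x [-0.007 -0.004  0.394]
t 80.0 p [ 0.617  -0.0656  0.1691] ang 65.4 F [0.1 0.2 0.2] w 0.0253 gf 0.0
```

```bash
python3 -m creep '0.3 0 0 0.25 0;0.3 0 0 0.394 0;0.3 0 0 0.394 0;0.3 0 0 0.394 0;0 0 0 0.394 0;0 0 0 0.394 0;0 0 0 0.394 0;0 0 0 0.394 0'|sed -n 2,6p
python3 -m creep '0 0 0 0 0.05;0 0 0 0 0.1;0 0 0 0 0.15;0 0 0 0 0.2;0 0 0 0 0.25;0 0 0 0 0.3;0 0 0 0 0.35;0 0 0 0 0.4;0 0 0 0 0.43;0 0 0 0 0.44;0 0 0 0 0.44'|sed -n 1,2p
python3 -c "
from h import *
say(); print(telemetry.get_obs()['ft_torque'])"
python3 -m creep '0.28 0 0 0 0;0.28 0 0 0 0;0.28 0 0 0 0;0.28 0 0 -0.2 0;0.28 0 0 -0.4 0;0.28 0 0 -0.4 0;0.28 0 0 -0.4 0'|head -2
python3 gw.py 2 -114.9
```

```text
eef_pos: [0.619, -0.0667, 0.1131]
tool_rot: [0.213, 0.977, 0.0, 0.002]
ft_force: [-2.2, -0.5, 6.1]
grip_width: 0.0074
grasp_force: 61.4
clock: 82.38
eef_pos: [0.6173, -0.0676, 0.113]
t 82.38 p [ 0.6173 -0.0676  0.113 ] ang -13.7 F [-5.8 -3.3  8.3] w 0.0071 gf 63.2
[-0.66380084  1.19869564  0.81274356]
clock: 83.25
eef_pos: [0.6176, -0.0663, 0.1701]
wing 2 turn -0.938 rows 17 end q6 -0.92 shift [-1.114e+00  7.300e-01  1.000e-03] 2 x [-0.557  0.365  0.001]
t 83.25 p [ 0.6176 -0.0663  0.1701] ang -13.8 F [ 0.1 -0.7  0.3] w 0.0236 gf 0.0
```

```bash
python3 -m creep '0.3 0 0 0 -0.6;0.3 0 0 0 -0.6;0.3 0 0 0 -0.6;0.3 0 0 0 -0.6;0.3 0 0 0 -0.6;0.3 0 0 0 -0.6;0.3 0 0 0 -0.6;0.3 0 0 0 -0.6;0.3 0 0 0 -0.6;0.3 0 0 0 -0.6;0.3 0 0 0 -0.6;0.3 0 0 0 -0.6'|head -1
python3 -m creep '0.3 0 0 0 -0.338;0.3 0 0 0 -0.338;0.3 0 0 0 -0.338;0.3 0 0 0 -0.338;0.3 0 0 0 -0.338;0.3 0 0 0 -0.338;0.3 0 0 0 -0.338'|head -1
python3 -m creep '0.3 -0.557 0.365 0 0;0.3 -0.557 0.365 0 0;0.3 -0.557 0.365 0 0'|head -2
python3 -m creep '0.3 -0.557 0.365 0 0;0.3 -0.557 0.365 0 0;0.3 -0.557 0.365 0 0;0.3 -0.557 0.365 0 0'|head -2
python3 gw.py 2 -114.9 .11
```

```text
clock: 84.75
clock: 85.62
clock: 86.0
eef_pos: [0.6031, 0.0351, 0.1709]
clock: 86.5
eef_pos: [0.5894, 0.1303, 0.1709]
wing 2 turn -0.001 rows 2 end q6 -0.92 shift [-0.004  0.008  0.406] 1 x [-0.004  0.008  0.406]
t 86.5 p [0.5894 0.1303 0.1709] ang 155.0 F [0.4 0.  0.2] w 0.0257 gf 0.0
```

```bash
python3 -m creep '0.3 0 0.005 0.25 0;0.3 0 0.005 0.406 0;0.3 0 0.005 0.406 0;0.3 0 0.005 0.406 0;0 0 0.005 0.406 0;0 0 0.005 0.406 0;0 0 0.005 0.406 0;0 0 0.005 0.406 0'|sed -n 2,6p
python3 -m creep '0 0 0 0 0.05;0 0 0 0 0.1;0 0 0 0 0.15;0 0 0 0 0.2;0 0 0 0 0.25;0 0 0 0 0.3;0 0 0 0 0.35;0 0 0 0 0.4;0 0 0 0 0.43;0 0 0 0 0.435;0 0 0 0 0.435'|sed -n 1,2p
python3 -c "
from h import *
say(); print(telemetry.get_obs()['ft_torque'])"
python3 -m creep '0.28 0 0 0 0;0.28 0 0 0 0;0.28 0 0 0 0;0.28 0 0 -0.2 0;0.28 0 0 -0.4 0;0.28 0 0 -0.4 0;0.28 0 0 -0.4 0'|head -2
python3 gw.py 4 -115.5
```

```text
eef_pos: [0.5904, 0.1313, 0.1129]
tool_rot: [-0.537, 0.843, -0.001, 0.002]
ft_force: [-0.2, -1.0, 5.1]
grip_width: 0.0074
grasp_force: 75.0
clock: 88.88
eef_pos: [0.5893, 0.1334, 0.1128]
t 88.88 p [0.5893 0.1334 0.1128] ang 76.8 F [-2.4  3.8  6.2] w 0.0073 gf 75.2
[0.65844566 0.50338167 0.07393553]
clock: 89.75
eef_pos: [0.5881, 0.1313, 0.1692]
wing 4 turn -0.432 rows 9 end q6 -1.27 shift [ 1.433 -0.257 -0.004] 2 x [ 0.716 -0.129 -0.002]
t 89.75 p [0.5881 0.1313 0.1692] ang 76.7 F [ 1.   0.5 -0.3] w 0.024 gf 0.0
```

```bash
python3 -m creep '0.3 0 0 0 -0.432;0.3 0 0 0 -0.432;0.3 0 0 0 -0.432;0.3 0 0 0 -0.432;0.3 0 0 0 -0.432;0.3 0 0 0 -0.432;0.3 0 0 0 -0.432;0.3 0 0 0 -0.432;0.3 0 0 0 -0.432'|head -1
python3 -m creep '0.3 0.716 -0.129 0 0;0.3 0.716 -0.129 0 0;0.3 0.716 -0.129 0 0'|head -2
python3 -m creep '0.3 0.716 -0.129 0 0;0.3 0.716 -0.129 0 0;0.3 0.716 -0.129 0 0;0.3 0.716 -0.129 0 0'|head -2
python3 gw.py 4 -115.5 .11
```

```text
clock: 90.88
clock: 91.25
eef_pos: [0.5583, 0.0235, 0.1693]
clock: 91.75
eef_pos: [0.5314, -0.0782, 0.1698]
wing 4 turn 0.000 rows 2 end q6 -1.27 shift [0.01  0.003 0.399] 1 x [0.01  0.003 0.399]
t 91.75 p [ 0.5314 -0.0782  0.1698] ang 154.5 F [ 0.2 -0.2 -0. ] w 0.0258 gf 0.0
```

Then I tighten wing 4, retreat, and check everything.

```bash
python3 -m creep '0.3 0 0 0.25 0;0.3 0 0 0.399 0;0.3 0 0 0.399 0;0.3 0 0 0.399 0;0 0 0 0.399 0;0 0 0 0.399 0;0 0 0 0.399 0;0 0 0 0.399 0'|sed -n 2,6p
python3 -m creep '0 0 0 0 0.05;0 0 0 0 0.1;0 0 0 0 0.15;0 0 0 0 0.2;0 0 0 0 0.25;0 0 0 0 0.3;0 0 0 0 0.35;0 0 0 0 0.4;0 0 0 0 0.43;0 0 0 0 0.44;0 0 0 0 0.44'|sed -n 1,2p
python3 -c "
from h import *
say(); print(telemetry.get_obs()['ft_torque'])"
python3 -m creep '0.28 0 0 0 0;0.28 0 0 0 0;0.28 0 0 0 0;0.28 0 0 -0.2 0;0.28 0 0 -0.4 0;0.28 0 0 -0.8 0;0.28 0 0 -0.8 0'|head -2
python3 - <<'E'
from h import *
go(.33,-.20,.25)
E
```

```text
eef_pos: [0.532, -0.0783, 0.1125]
tool_rot: [-0.534, 0.845, -0.0, 0.002]
ft_force: [-2.8, 2.1, 6.4]
grip_width: 0.0072
grasp_force: 115.4
clock: 94.12
eef_pos: [0.5316, -0.0777, 0.1125]
t 94.12 p [ 0.5316 -0.0777  0.1125] ang 75.5 F [-3.1  3.3  6.4] w 0.0077 gf 115.5
[0.69407327 0.68535809 0.68244041]
clock: 95.0
eef_pos: [0.5342, -0.0796, 0.2355]
shift [ 1.112 -1.122 -0.11 ] -> 2 calls of [ 0.556 -0.561 -0.055]
```

```bash
python3 -m creep '0.3 0.556 -0.561 -0.055 0;0.3 0.556 -0.561 -0.055 0;0.3 0.556 -0.561 -0.055 0'|head -2
python3 -m creep '0.3 0.556 -0.561 -0.055 0;0.3 0.556 -0.561 -0.055 0;0.3 0.556 -0.561 -0.055 0;0.3 0.556 -0.561 -0.055 0'|head -2
python3 wing.py
```

```text
clock: 95.38
eef_pos: [0.4257, -0.1404, 0.2379]
clock: 95.88
eef_pos: [0.3277, -0.1997, 0.2465]
wing 1 model [0.5025 0.1201] px err [-1.6 -1.1] seen [0.5054 0.1247 0.102 ] (array([505. , 125.8]), array([31.4,  9.3]), 79.9)
wing 2 model [0.5896 0.1328] px err [ 0.8 -3.1] seen [0.5985 0.1304 0.102 ] (array([598. , 130.3]), array([28.4,  8.7]), -12.0)
wing 3 model [ 0.6185 -0.0651] px err [-1.6 -0.9] seen [ 0.6203 -0.0601  0.102 ] (array([619.5, -60.7]), array([31.3,  9. ]), 81.6)
wing 4 model [ 0.5314 -0.0778] px err [ 1.  -2.9] seen [ 0.5397 -0.0804  0.102 ] (array([538.9, -80.2]), array([30.4,  7.9]), -13.0)
top cover [0.5665 0.0308 0.0675] 0.81
top cover_handle [0.5648 0.027  0.1098] 0.95
top cover_handle [ 0.6181 -0.0654  0.0973] 0.24
top cover_tongue [ 0.7438 -0.012   0.002 ] 0.67
top cover_tongue [ 0.4958 -0.3102 -0.0016] 0.61
top wing1 [0.5912 0.1311 0.103 ] 0.6
top wing1 [0.5053 0.1173 0.0967] 0.59
top wing1 [ 0.6194 -0.0638  0.0955] 0.48
top wing1 [ 0.5321 -0.0777  0.0935] 0.43
side cover [0.5642 0.0323 0.0714] 0.57
side cover_handle [0.5627 0.0288 0.1135] 0.81
side cover_tongue [0.4787 0.0168 0.0638] 0.68
side cover_tongue [ 4.959e-01 -3.110e-01  1.000e-04] 0.53
side wing1 [0.5922 0.1319 0.0991] 0.63
side wing1 [ 0.6211 -0.0651  0.0966] 0.63
side wing1 [ 0.5288 -0.0725  0.0993] 0.43
side wing1 [0.504  0.1172 0.0964] 0.38
t 96.38 p [ 0.3273 -0.1993  0.2466] ang 75.4 F [ 0.  -0.  -0.7] w 0.026 gf 0.0
```

View pics/w.png

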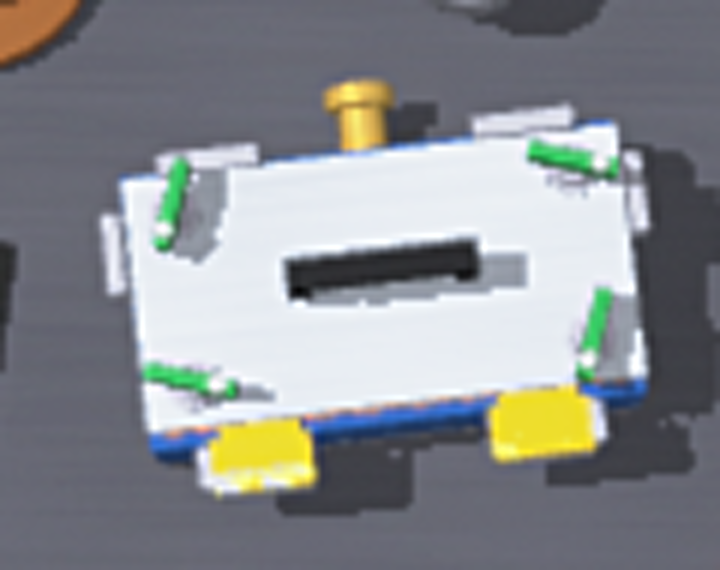

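The wings sit at about 2.7, 2.7, 2.64 and 2.7 rad (measured turn plus start angle). The cover is flat, with its tongues under the hooks at (260,460) and (545,420), and the arm is clear. I'm handing in.

```bash
python3 -c "
from h import *
print(ticket.job_done())"
```

```text
the job is handed in; nothing more can be done
None
```

The job is handed in at about 96 s of the 210 s limit: all three cores stand in the chamber, the cover is hooked and flat on the gasket, and all four wing screws measured at about 2.6–2.7 rad after two cross-order rounds; the hand-in returned no verdict.

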